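# Check a pilot hole with the depth gauge and sort the blank

### The arm

A 6-joint arm with a two-finger parallel gripper is mounted at the origin on the work surface. World frame = base frame: x ahead of the robot, y to its left, z up, the work surface at z = 0. Lengths are in m, angles in degrees, forces in N, time in s.
With the tool pointing down it reaches from about 0.3 to 0.875 m from the base axis. Payload 6.4 kg.
Tool frame: the origin (TCP) lies midway between the tips of the shut fingers; the grasp point (between the pads) lies ctrl.grasp_offset behind it (ctrl.grasp_offset is the distance from the TCP to the grasp point, in m); x points along the fingers, z is the direction in which the jaws open and shut, and the axes are right-handed (so a half turn about x gives the same grasp; the last joint's range is limited). The gripper opens to 85 mm and grips with 20 to 120 N. Pads are 22 mm wide; open, the fingers measure 114 mm over their backs; the gripper's body (76 mm by 85 mm) begins 54 mm behind the grasp point. The pads swing forward as they close: fully open they stand 13 mm farther back than shut.
Start: joints at [-11.82, 10.359, 92.074, -0, 77.567, -11.82], TCP at [0.575, 0, 0.231] pointing down, gripper open.
Joint ranges: [-171.53, 171.53], [-51.25, 118.39], [17.06, 147.69], [-65.23, 245.23], [0, 150.52], [-178.68, 178.68]. Speed limits (degrees/s): [147.25, 147.25, 172.46, 180, 180, 180].

### API

Orientations are given as [roll, pitch, yaw] about the fixed x, y, z axes, in that order (R = Rz(yaw) Ry(pitch) Rx(roll)).
In Python, from rig import ctrl, cams gives the robot as it stands.
- The arm moves only by the tool send_rows, never from a script. Its argument "series" is a list of rows, each an object of numbers: "x", "y", "z": the shift along the tool's x, y, z in units of 60 mm (1.0 is 60 mm); "wx", "wy", "wz": the turn, a rotation vector about the tool's x, y, z in units of 10 degrees (1.0 is 10 degrees). In form: [{"x": .., "y": .., "z": .., "wx": .., "wy": .., "wz": ..}, ...]. A call has exactly 8 rows; each row is the pose to reach, as a shift and turn from the pose commanded when the call began, along the tool's axes at that moment; what a row does not reach only later rows make up. A row lasts 1/8 s, in which the tool goes at most 62.5 mm and 10.7 degrees, less where a joint would pass 70% of its speed; a pose out of reach is approached as far as the arm can. A call with a gripper value outside its range is refused whole. "claw" is the closure, from 0 (fully open) to 1 (shut), set as the call begins (left out, the last holds). The fingers move at their own pace and stop on an object; "newtons" is the grip in N (left out, the last holds). Time passes only in rows, so rows that repeat a pose let the fingers close, or fill a call up. It gives the time, the measured TCP pose, the force and the opening at its end, in the units of the state.
- ctrl.read_state(): the state, without advancing time (a new reading comes with each control period).
- cams.snapshot(name): name is "scene" or "side" or "wrist"; returns (picture, depth): 420x560x3 uint8, blue, green, red; 420x560 float32, m along the optical axis (not along the pixel's ray), 0 where there is no reading.
- cams.camera_model(name): a dict with "mtx" (3x3 intrinsics, pixels), "R" (3x3) and "t" (3): a world point X has camera coordinates R X + t. Camera axes: x right, y down, z forward; pixel columns grow to the right and rows downward; lengths in m; the calibration is good to about 2 mm. A picture is of the moment at which its call begins: read the wrist's pose just before it. camera_model takes no time and is no camera call; for the wrist camera it gives the pose at the moment of the call.
- ctrl.close_job(): hands the job in, once; it reports no verdict.
The state is a dict: "t": time; "joint_positions": joint angles; "dq": joint speeds; "joint_torque": joint torques, N m; "position": TCP position; "eef_rot": TCP orientation; "ft_force": force on the tool from outside, world axes, zero at the start; "torque": the same for the moment, N m; "width": finger opening in m.
Only numpy, scipy, OpenCV 4.12 (cv2) and the standard library are available. Lean on these libraries where they do the work, as an engineer would, in place of code of your own. Each camera call takes 0.05 s, during which the arm holds its last target.

### The job

Check the depth of the pilot hole in the turned blank that stands by itself: stand the depth gauge with its bridge flat across the blank's top, push the rod gently down until it bottoms in the hole, read its travel, and put the gauge back on its stand with its rod in the well. If the hole is 55 mm deep or more, stand the blank upright in the free half of the blue tray, otherwise in that of the red tray; set the things down rather than dropping them, and leave the other things on the table undisturbed.

Things in the scene. Friction and masses are not known exactly. Their poses are not given: they have to be found in the camera images.
- blank: the blank to check: loose pale limewood cylinder standing alone on the table, 64 mm wide, 90 mm tall, about 0.16 kg, two thin dark rings round it. In the middle of its flat top is a blind pilot hole, 22 mm wide with a flat floor; its depth, 45 to 65 mm, differs from start to start. The floor is soft wood, dented by a push over 18 N. Origin: centre of the underside; z up the axis.
- blank_rim (a point): centre of the mouth of the blank's pilot hole, level with its flat top, 90 mm above its underside; z up.
- gauge: the depth gauge, loose, 0.11 kg, on its stand: wooden bridge bar 22 (x) by 100 (y) by 14 mm (z), on it a brass bush 18 mm wide, 10 mm tall, and through both a sliding steel rod 8 mm wide with a black knob on top. The rod stays where put (3 N of drag), so the gauge can be carried by the knob; with the bridge seated, a push over 3 N slides the rod. Origin: centre of the bridge's underside; z up the rod.
- depth_rod (a joint): the rod's travel in m: how far its tip stands below the bridge's underside, 0 (flush) to 0.075 (stop); 0 to 0.010 at the start. With the bridge on the blank's top and the rod bottomed it is the hole's depth. To read it by eye: black rings every 10 mm sink one by one into the top of the brass bush, and the thicker red ring is half sunk at 55 mm; within 2 mm of that either tray will do.
- rod_tip (a point): the rounded lower tip of the gauge's rod, on its axis.
- rod_knob (a point): centre of the black knob on the rod's upper end, 18 by 18 mm square (sides along the gauge's x and y) and 24 mm tall; it lies 116 mm above the rod's tip, thus 116 mm less the travel above the bridge's underside. At 65 mm of travel 15 mm of bare rod are left between the knob and the brass bush.
- gauge_stand: the gauge's stand, a fixed brown wooden block 90 mm tall, 74 mm wide (y) and 140 mm long (x from -37 to 103 mm), with a round well 31 mm wide and 82 mm deep for the rod; towards its far end (x = 85 mm) three drill shanks stand 22 mm out of its top. Origin: on the table under the middle of the well; z up.
- stand_well (a point): centre of the mouth of the stand's well, level with its flat top, 90 mm above the table; the gauge belongs here with its bridge flat on the block and its rod hanging in the well.
- tray_blue: the blue tray (deep enough, ready for hollowing), fixed: open box 220 mm (x) by 140 mm (y), 25 mm tall, wall and floor 5 mm. A blank of the same size already stands in its far half, near x = +55 mm, y = 0; the middle of the free half is x = -50 mm, y = 0. Origin: centre of the underside, z up; the inner floor is at z = 5 mm.
- tray_red: the red tray (too shallow, back to the drill), fixed, same make and size as the blue one, also with a blank near x = +55 mm, y = 0; the middle of the free half is x = -50 mm, y = 0. Origin: centre of the underside; the inner floor is at z = 5 mm. The trays may change places.
- ready_blank: loose blank, 64 mm wide and 90 mm tall, standing in the blue tray; to be left alone. Origin: centre of its underside.
- shallow_blank: loose blank, 64 mm wide and 90 mm tall, standing in the red tray; to be left alone. Origin: centre of its underside.
- water_bottle: loose water bottle with a blue cap, 62 mm wide and 190 mm tall, standing near the far edge of the table; to be left alone. Origin: centre of its underside.
- hammer: loose hammer lying at the robot's left; to be left alone. Origin: underside.
- spoon_pale: loose pale wooden spoon 220 mm long, lying at the robot's right; to be left alone. Origin: underside.
- spoon_olive: loose dark wooden spoon 240 mm long, lying at the robot's right; to be left alone. Origin: underside.
- scraper_disc: loose round steel scraper, 60 mm wide and 4 mm thick, lying flat behind the stand and the blank; to be left alone. Origin: centre of its underside.
- gouge: loose gouge with a 110 mm wooden handle and a steel blade, 220 mm long and 24 mm tall, lying between the stand and the blank, pointing away from the robot; to be left alone. Origin: underside.
Mind the look-alikes: they are no part of the job. What is shaped like the blank but green or turquoise is not meant. Several things have the shape of the gauge; the one meant has the colours described above.

How it is judged (in metres and radians):
On the way:
1. the gauge's bridge stands flat on the top of the blank, within 12 mm of its middle, while the rod's tip rests on the floor of the hole (horizontal distance between gauge and blank_rim below 0.012 m and z of gauge in the frame of blank_rim between -0.0025 and 0.002 m and angle between the z axis of gauge and the z axis of blank, either way round below 0.06 rad and contact force between gauge and hole_floor_c0 above 0.1 N and angle between blank's own z axis and vertical below 0.06 rad and z of blank in the frame of gauge_stand below 0.005 m), for 0.2 s.
At the end, for the whole second after the job is handed in: The gauge stands flat on its stand, within 12 mm of the well's middle; the checked blank stands upright (0.06 rad) and at rest on the floor of the blue tray if its hole is 55 mm deep or more, of the red tray if shallower (from 53 to 57 mm either will do) (horizontal distance between gauge and stand_well below 0.012 m and angle between each of gauge, blank's own z axis and vertical below 0.06 rad and z of gauge in the frame of stand_well between -0.003 and 0.003 m and linear speed of each of blank, gauge below 0.02 m/s and ((x of blank in the frame of tray_blue between -0.075 and 0.075 m and y of blank in the frame of tray_blue between -0.04 and 0.04 m and z of blank in the frame of tray_blue below 0.009 m and z of hole_floor_c0 in the frame of blank below 0.029 m) or (x of blank in the frame of tray_red between -0.075 and 0.075 m and y of blank in the frame of tray_red between -0.04 and 0.04 m and z of blank in the frame of tray_red below 0.009 m and z of hole_floor_c0 in the frame of blank above 0.025 m))); the robot touches nothing.
It fails at once if the rod is pushed on the floor of the hole with more than 18 N (the soft wood is dented) (contact force between gauge and hole_floor_c0 above 18 N).
It fails at once if the blank is dropped or knocked over (it moves faster than 0.45 m/s out of the fingers, or tilts by more than 0.6 rad) (angle between blank's own z axis and vertical above 0.6 rad or (linear speed of blank above 0.45 m/s and contact force between the fingers and blank below 0.05 N)).
It fails at once if the gauge is dropped (it moves faster than 0.45 m/s out of the fingers) (linear speed of gauge above 0.45 m/s and contact force between the fingers and gauge below 0.05 N).
It fails at once if something else on the table is disturbed (moved by more than 20 mm) (distance of any of ready_blank, shallow_blank, water_bottle, hammer, spoon_pale, spoon_olive, scraper_disc, gouge from where it was at the start of the episode above 0.02 m).
It also fails if it takes over 64 s, if anything falls off the work surface, if the arm or the gripper's body presses on something with over 40 N, if the wrist force passes 120 N, or if a joint passes its speed limit or range.

## Working session

There is one attempt and no reset: what is moved stays moved. The work goes in short steps, Python scripts to look and compute and a tool call to move; the robot and the scene stay as the last step left them, time stands still between calls to the robot, and variables do not carry over. Pictures are saved under pics/ and viewed, and the job is handed in when it is done.

Besides the shell and the picture viewer there is one more tool, called after ">>>" by a JSON object that holds its "api" and its "payload", one argument or row to a line. send_rows: Moves the arm, as the interface text tells. Its arguments: {"type":"object","properties":{"series":{"type":"array"},"claw":{"type":"number"},"newtons":{"type":"number"}},"required":["series"]}

```bash
ls; mkdir -p pics; python3 - <<'E'
from rig import ctrl,cams
import cv2,numpy as np
print(ctrl.read_state(), ctrl.grasp_offset)
for n in ["scene","side","wrist"]:
    m=cams.camera_model(n); p,d=cams.snapshot(n)
    cv2.imwrite(f"pics/{n}0.png",p); np.savez(f"{n}0.npz",p=p,d=d,**m); print(n,m)
E
```

```text
pics
{'t': 0.0, 'joint_positions': array([-1.18214671e+01,  1.04014331e+01,  9.21317477e+01,  9.28378355e-05,
        7.75669098e+01, -1.18195386e+01]), 'dq': array([ 0.11764262, -0.03759412, -0.03623674, -0.08401128, -0.00382104,
        0.01307475]), 'joint_torque': array([ 3.41415571e-04, -4.44869328e+01, -3.51340663e+01, -2.51131587e-04,
        9.11703974e-03,  3.43231875e-05]), 'position': array([5.74451139e-01, 1.19372198e-04, 2.30387894e-01]), 'eef_rot': array([168.12858376,  89.89990932, 168.12663517]), 'ft_force': array([ 0.62257788, -0.49436913,  0.48063249]), 'torque': array([-0.00045418, -0.02547319,  0.01362304]), 'width': 0.08576747682828581} 0.0187
scene {'mtx': array([[463.14608843,   0.        , 274.20416304],
       [  0.        , 463.14608843, 218.37192278],
       [  0.        ,   0.        ,   1.        ]]), 'R': array([[ 0.83730794,  0.54655051,  0.0140698 ],
       [ 0.46897663, -0.70476219, -0.53232619],
       [-0.28102729,  0.45231935, -0.84642239]]), 't': array([-0.47259435, -0.19518622,  1.49429388])}
side {'mtx': array([[501.78820624,   0.        , 291.86834397],
       [  0.        , 501.78820624, 207.98738341],
       [  0.        ,   0.        ,   1.        ]]), 'R': array([[ 0.74861641, -0.66265573,  0.02146772],
       [-0.43482793, -0.51516254, -0.73860154],
       [ 0.5004979 ,  0.54359447, -0.67380034]]), 't': array([-0.43207675,  0.35132187,  1.36071237])}
wrist {'mtx': array([[348.25897275,   0.        , 280.16743796],
       [  0.        , 348.25897275, 207.6450925 ],
       [  0.        ,   0.        ,   1.        ]]), 'R': array([[ 9.99999026e-01,  1.10993647e-03, -8.46566386e-04],
       [ 1.29977066e-03, -9.61539147e-01,  2.74664848e-01],
       [-5.09146191e-04, -2.74665680e-01, -9.61539653e-01]]), 't': array([-0.57513945, -0.03616642,  0.37851227])}
```

View pics/scene0.png

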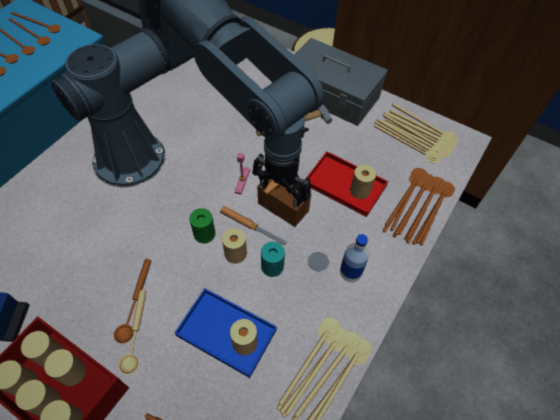

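View pics/side0.png

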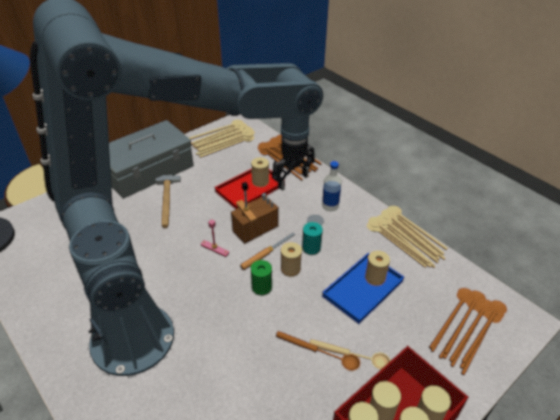

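View pics/wrist0.png

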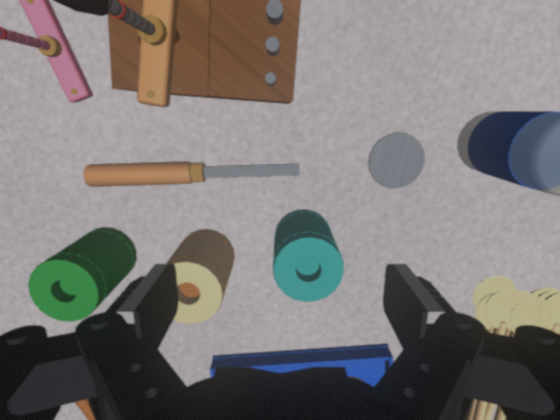

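```bash
cat > h.py <<'E'
import numpy as np,cv2
def load(f): return dict(np.load(f))
def cen(m): return -m['R'].T@m['t']
def ray(m,u,v,z):
    d=m['R'].T@np.linalg.inv(m['mtx'])@np.array([u,v,1.]); c=cen(m); return c+d*(z-c[2])/d[2]
def pts(m):
    d=m['d']; v,u=np.mgrid[:d.shape[0],:d.shape[1]]
    q=np.stack([u,v,np.ones_like(u)],-1)@np.linalg.inv(m['mtx']).T*d[...,None]
    P=(q-m['t'])@m['R']; P[d<=0]=np.nan; return P
def proj(m,X):
    q=m['mtx']@(m['R']@np.asarray(X,float)+m['t']); return q[:2]/q[2]
def crop(m,u0,v0,u1,v1,s,f):
    cv2.imwrite(f,cv2.resize(m['p'][v0:v1,u0:u1],None,fx=s,fy=s,interpolation=cv2.INTER_CUBIC))
E
python3 - <<'E'
from h import *
for n in ["scene","side","wrist"]:
    m=load(n+"0.npz"); P=pts(m); print(n,cen(m))
    def at(u,v): return np.round(P[v,u],3)
    if n=="wrist":
        for q in [(200,300),(100,270),(310,285),(155,90),(150,30),(200,60),(275,45),(180,172),(397,160),(300,370),(50,50),(20,38)]: print(q,at(*q),m['p'][q[1],q[0]])
    if n=="side":
        for q in [(291,250),(262,267),(312,230),(246,186),(256,212),(213,224),(258,163),(377,256)]: print(q,at(*q))
        crop(m,190,140,410,320,3.5,"pics/sidec.png")
m=load("wrist0.npz"); crop(m,0,0,320,340,2.2,"pics/wc.png")
# top height masks
P=pts(m); z=P[...,2]; hsv=cv2.cvtColor(m['p'],cv2.COLOR_BGR2HSV)
for nm,lo,hi in [("pale",(15,40,120),(35,200,255)),("teal",(80,80,60),(95,255,255)),("green",(50,80,40),(75,255,255))]:
    k=cv2.inRange(hsv,lo,hi)&((abs(z-.09)<.006)*255).astype(np.uint8)
    n,l,s,c=cv2.connectedComponentsWithStats(k)
    for i in range(1,n):
        if s[i,4]>300: 
            cs,_=cv2.findContours((l==i).astype(np.uint8),0,1); cc=max(cs,key=len); (a,b),r=cv2.minEnclosingCircle(cc)
            print(nm,s[i],(a,b),r,ray(m,a,b,.09), P[l==i].mean(0),z[l==i].std())
E
```

```text
scene [ 0.90718214 -0.55516122  1.16755037]
side [-0.20480939 -0.84500599  1.18561104]
(291, 250) [ 0.494 -0.087  0.074]
(262, 267) [ 0.385 -0.084  0.075]
(312, 230) [ 0.601 -0.066  0.074]
(246, 186) [0.486 0.115 0.2  ]
(256, 212) [0.509 0.1   0.089]
(213, 224) [0.359 0.119 0.116]
(258, 163) [0.681 0.304 0.082]
(377, 256) [ 0.667 -0.277  0.083]
wrist [0.57537862 0.06982728 0.37340131]
(200, 300) [ 0.502 -0.099  0.09 ] [135 173 178]
(100, 270) [ 0.407 -0.076  0.076] [44 68 39]
(310, 285) [ 0.602 -0.084  0.09 ] [144 147  67]
(155, 90) [0.484 0.082 0.105] [ 98 137 176]
(150, 30) [0.49  0.119 0.122] [64 66 72]
(200, 60) [0.515 0.105 0.092] [ 59  84 116]
(275, 45) [0.572 0.111 0.114] [124 119 117]
(180, 172) [0.474 0.008 0.024] [ 97 134 173]
(397, 160) [0.699 0.017 0.004] [128 121 118]
(300, 370) [0.58  0.009 0.304] [66 46 38]
(50, 50) [0.363 0.121 0.025] [ 77 121 151]
(20, 38) [0.363 0.125 0.063] [70 62 97]
pale [ 174  262   49   62 1932] (190.16778564453125, 291.2413330078125) 32.54191207885742 [ 0.49352106 -0.09025184  0.09      ] [ 0.50073334 -0.09172918  0.09021199] 0.0006760583782932472
teal [ 274  234   69   67 3252] (307.9031982421875, 267.77850341796875) 34.76416015625 [ 0.59997955 -0.06676276  0.09      ] [ 0.60008789 -0.06682462  0.09007096] 0.001084155940945605
green [  29  256   74   65 3295] (65.5, 287.0) 36.98996353149414 [ 0.38087396 -0.08614128  0.09      ] [ 0.37992295 -0.08789566  0.08971895] 0.0013710126237873761
```

View pics/sidec.png

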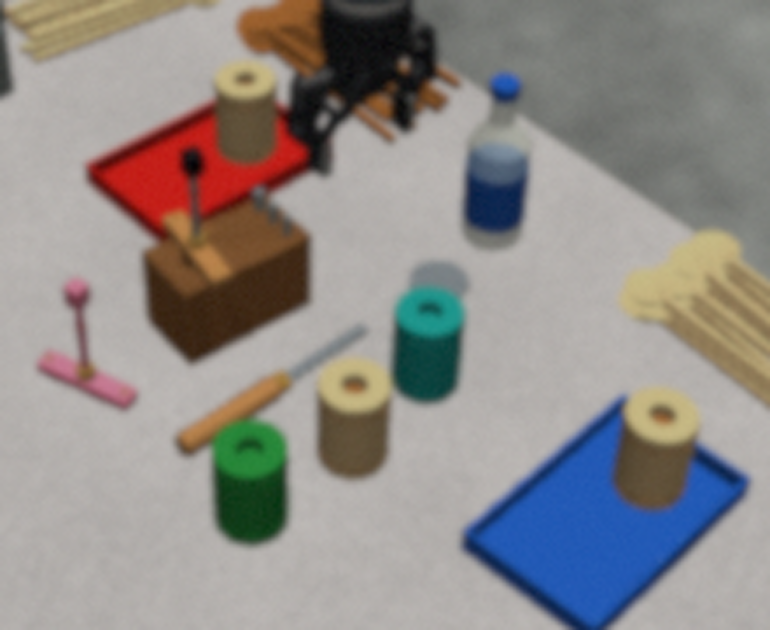

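View pics/wc.png

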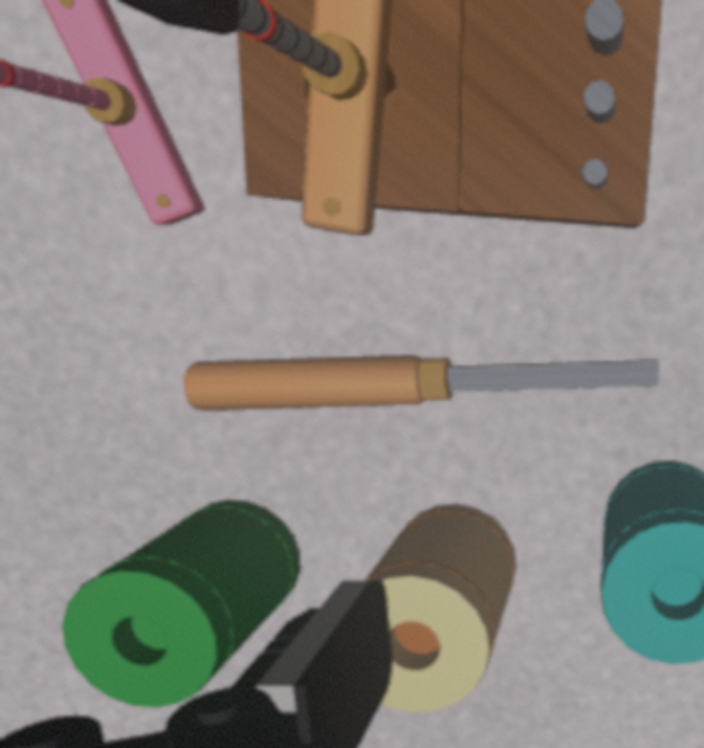

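Gauge candidates are the pink one standing on the table (side 213,224) and the orange-wood one with the black knob on the stand (side 246,186). The second matches the colours and location. Blank candidates are green (262,267), pale (291,250) and turquoise (312,230) in the side view; the pale one standing alone is meant. The crops confirm both choices. Next I look straight down into the hole.

>>> {"api": "send_rows", "payload": {
  "series": [
    {"y":-0.7,"z":-0.35},
    {"y":-1.4,"z":-0.7},
    {"y":-2.1,"z":-1.05},
    {"y":-2.67,"z":-1.35},
    {"y":-2.67,"z":-1.35},
    {"y":-2.67,"z":-1.35},
    {"y":-2.67,"z":-1.35},
    {"y":-2.67,"z":-1.35}
  ]
}}

```text
invalid input
```

```bash
cat > snap.py <<'E'
import sys
from rig import ctrl,cams
import cv2,numpy as np
n,tag=sys.argv[1:3]
s=ctrl.read_state(); m=cams.camera_model(n); p,d=cams.snapshot(n)
cv2.imwrite(f"pics/{tag}.png",p); np.savez(f"{tag}.npz",p=p,d=d,**m)
print(s['t'],s['position'].round(4),s['eef_rot'].round(2),s['ft_force'].round(2),s['width'])
E
python3 snap.py wrist w1; python3 - <<'E'
from h import *
m=load("w1.npz"); P=pts(m); z=P[...,2]; print(cen(m))
hsv=cv2.cvtColor(m['p'],cv2.COLOR_BGR2HSV)
k=cv2.inRange(hsv,(15,40,100),(35,200,255))&((abs(z-.09)<.008)*255).astype(np.uint8)
n,l,s,c=cv2.connectedComponentsWithStats(k); i=1+s[1:,4].argmax(); print(s[i])
q=(l==i).astype(np.uint8); cs,h=cv2.findContours(q,cv2.RETR_CCOMP,1)
for a in cs:
    if len(a)>20: 
        e=cv2.fitEllipse(a); print(e, ray(m,*e[0],.09))
        c0=e[0]
        
u,v=map(int,proj(m,ray(m,*c0,.09)))
print(z[l==i].mean())
hz=P[v-18:v+19,u-18:u+19,2]; print(np.round(hz[::3,::3]*1000))
E
```

```text
0.15 [5.746e-01 1.000e-04 2.306e-01] [168.62  89.92 168.62] [0.38 0.37 0.15] 0.08542841806618069
[0.57542422 0.06981764 0.37351515]
[ 173  261   51   63 2014]
((195.9479522705078, 291.7127685546875), (50.38960266113281, 63.9703483581543), 175.47840881347656) [ 0.49882529 -0.09080401  0.09      ]
0.09013302039216527
[[ 90.  90.  90.  90.  91.  90.  90.  90.  90.  90.  90.  90.  90.]
 [ 90.  90.  89.  89.  90.  90.  90.  90.  90.  90.  90.  90.  92.]
 [ 89.  90.  91.  90.  91.  90.  90.  89.  90.  90.  90.  90.  90.]
 [ 91.  89.  90.  76.  90.  91.  90.  89.  91.  89.  91.  90.  91.]
 [244.  77.  77.  77.  76.  76.  77.  91.  90.  91.  91.  90.  90.]
 [243.  77.  77.  75.  77.  77.  76.  77.  90.  90.  90.  91.  91.]
 [245.  79.  77.  76.  77.  77.  77.  77.  91.  90.  91.  92.  90.]
 [245.  82.  78.  76.  77.  77.  76.  78.  90.  89.  90.  91.  89.]
 [247.  85.  81.  79.  79.  78.  79.  85.  91.  89.  91.  90.  90.]
 [246.  89.  85.  84.  82.  83.  87.  90.  90.  91.  90.  91.  90.]
 [247.  89.  89.  88.  88.  90.  90.  90.  90.  89.  90.  90.  90.]
 [247.  91.  90.  91.  90.  90.  91.  90.  91.  90.  91.  90.  90.]
 [246.  91.  89.  89.  nan  91.  90.  90.  90.  89.  90.  91.  91.]]
```

View pics/w1.png

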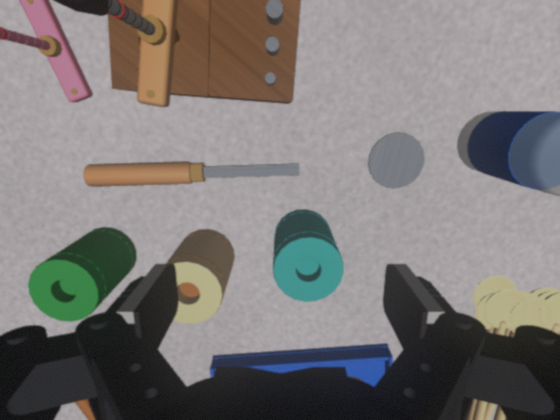

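The first call was refused as invalid, so I'll give all six keys in every row. In the picture, the pale blank's mouth is near (190,292). Its hole reads only 13 mm down, so the depth image can't tell me the depth in advance. I'll go for the gauge.

>>> {"api": "send_rows", "payload": {
  "series": [
    {"x":0,"y":0.2,"z":-0.7,"wx":0,"wy":0,"wz":0},
    {"x":0,"y":0.4,"z":-1.4,"wx":0,"wy":0,"wz":0},
    {"x":-0.2,"y":0.5,"z":-1.5,"wx":0,"wy":0,"wz":0},
    {"x":-0.5,"y":0.5,"z":-1.5,"wx":0,"wy":0,"wz":0},
    {"x":-0.5,"y":0.5,"z":-1.5,"wx":0,"wy":0,"wz":0},
    {"x":-0.5,"y":0.5,"z":-1.5,"wx":0,"wy":0,"wz":0},
    {"x":-0.5,"y":0.5,"z":-1.5,"wx":0,"wy":0,"wz":0},
    {"x":-0.5,"y":0.5,"z":-1.5,"wx":0,"wy":0,"wz":0}
  ]
}}

```text
t: 1.2
position: [0.4849, 0.0299, 0.2607]
eef_rot: [169.2, 89.9, 169.2]
ft_force: [0.6, -0.8, -0.4]
width: 0.0852
```

```bash
python3 snap.py wrist w2
```

```text
1.2 [0.4849 0.0299 0.2607] [169.18  89.93 169.17] [ 0.65 -0.81 -0.35] 0.0851987732866122
```

View pics/w2.png

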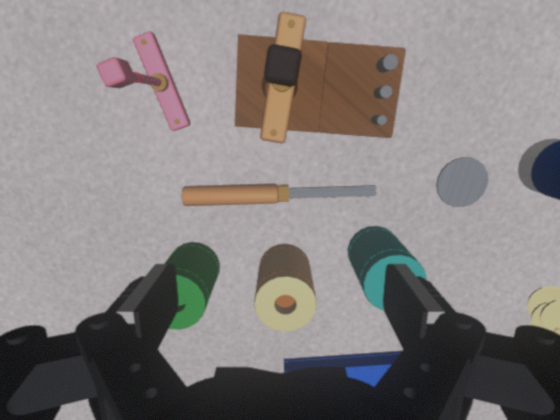

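The view shows the knob at (283,65), the gauge bridge from (292,20) to (274,135), the blank top at (285,302), the stand at about (320,85) and the gouge at about (280,192). I'll measure these.

```bash
python3 - <<'E'
from h import *
m=load("w2.npz"); P=pts(m); z=P[...,2]; print(cen(m))
hsv=cv2.cvtColor(m['p'],cv2.COLOR_BGR2HSV)
k=((abs(z-.104)<.004)*255).astype(np.uint8)&cv2.inRange(hsv,(5,60,100),(25,255,255))
k[:, :230]=0;k[:,340:]=0;k[180:]=0
ys,xs=np.nonzero(k); XY=np.array([ray(m,u,v,.104)[:2] for u,v in zip(xs,ys)],np.float32)
r=cv2.minAreaRect(XY); print("bridge",len(XY),r, cv2.boxPoints(r))
# knob top
kk=(z>.17)&(np.arange(560)[None]>230)&(np.arange(560)[None]<340)&(np.arange(420)[:,None]<120)
print("knob z",np.nanpercentile(z[kk],[5,50,95]),kk.sum()); zt=np.nanpercentile(z[kk],90)
top=kk&(abs(z-zt)<.004); ys,xs=np.nonzero(top); XY=np.array([ray(m,u,v,zt)[:2] for u,v in zip(xs,ys)],np.float32)
print("knob",zt,cv2.minAreaRect(XY), XY.mean(0))
# blank
k=((abs(z-.09)<.006)*255).astype(np.uint8)&cv2.inRange(hsv,(18,30,100),(35,200,255)); k[:230]=0
k[:, :245]=0;k[:,330:]=0
cs,h=cv2.findContours(k,cv2.RETR_CCOMP,1)
for a in cs:
    if len(a)>20:
        W=np.array([ray(m,u,v,.09)[:2] for u,v in a[:,0]],np.float32); print("blank",cv2.fitEllipse(W),cv2.minEnclosingCircle(W))
# stand
k=((abs(z-.09)<.006)*255).astype(np.uint8); k[180:]=0
cs,h=cv2.findContours(k,0,1); a=max(cs,key=cv2.contourArea); W=np.array([ray(m,u,v,.09)[:2] for u,v in a[:,0]],np.float32)
r=cv2.minAreaRect(W); print("stand",r,cv2.boxPoints(r))
for nm,sel in [("teal",cv2.inRange(hsv,(80,80,60),(95,255,255))),("green",cv2.inRange(hsv,(50,80,40),(75,255,255)))]:
    s=(sel>0)&(abs(z-.09)<.005); print(nm,np.nanmin(P[s],0),np.nanmax(P[s],0))
# trays from scene
for n in ["scene","side"]:
  s=load(n+"0.npz"); Q=pts(s); hs=cv2.cvtColor(s['p'],cv2.COLOR_BGR2HSV)
  for nm,k in [("blue",cv2.inRange(hs,(105,150,60),(122,255,255))),("red",cv2.inRange(hs,(0,180,60),(6,255,255))|cv2.inRange(hs,(174,180,60),(180,255,255)))]:
    k=k&((Q[...,2]<.035)*255).astype(np.uint8)&((Q[...,2]>-.005)*255).astype(np.uint8)&((abs(Q[...,1])<.45)*255).astype(np.uint8)&((Q[...,0]>.35)*255).astype(np.uint8)
    q,l,st,c=cv2.connectedComponentsWithStats(k); i=1+st[1:,4].argmax(); w=Q[(l==i)]
    w=w[~np.isnan(w[:,0])]; r=cv2.minAreaRect(w[:,:2].astype(np.float32)); print(n,nm,st[i],r,cv2.boxPoints(r).round(3).tolist())
  for nm,q in [("x",0)]: pass
E
```

```text
[0.48573978 0.09964357 0.40359789]
bridge 2289 ((0.4870579242706299, 0.12138334661722183), (0.09855853766202927, 0.021768342703580856), 80.25212097167969) [[0.4679873  0.07465839]
 [0.48944134 0.07097273]
 [0.50612855 0.1681083 ]
 [0.4846745  0.17179397]]
knob z [0.20857153 0.21189554 0.21324192] 1308
knob 0.2129403220914127 ((0.48686760663986206, 0.12118930369615555), (0.017635155469179153, 0.017628632485866547), 80.2276840209961) [0.4869095  0.12133484]
blank ((0.49075549840927124, -0.09134403616189957), (0.062346745282411575, 0.06296974420547485), 4.770717620849609) ((0.49079686403274536, -0.09133347123861313), 0.03230557218194008)
blank ((0.4907478392124176, -0.09122704714536667), (0.022065985947847366, 0.02214539609849453), 91.9292221069336) ((0.4908260405063629, -0.09106938540935516), 0.011713998392224312)
stand ((0.5410410165786743, 0.11473560333251953), (0.07404675334692001, 0.09255466610193253), 85.78662872314453) [[0.4921686  0.08121233]
 [0.58447313 0.07441224]
 [0.5899134  0.14825888]
 [0.4976089  0.15505897]]
teal [ 0.56861549 -0.09725756  0.08505477] [ 0.62933485 -0.036
[... 666 characters left out ...]
9165, 0.22200000286102295], [0.7459999918937683, 0.36500000953674316]]
side blue [ 324  256   79   66 2232] ((0.5991293787956238, -0.29286879301071167), (0.2240970879793167, 0.14099973440170288), 5.1585917472839355) [[0.48100000619888306, -0.2329999953508377], [0.49399998784065247, -0.37299999594688416], [0.7170000076293945, -0.3529999852180481], [0.7039999961853027, -0.21299999952316284]]
side red [216 171  62  37 938] ((0.627587080001831, 0.2931147813796997), (0.221900075674057, 0.14488327503204346), 0.014534162357449532) [[0.5170000195503235, 0.3659999966621399], [0.5170000195503235, 0.22100000083446503], [0.7390000224113464, 0.22100000083446503], [0.7390000224113464, 0.3659999966621399]]
```

>>> {"api": "send_rows", "payload": {
  "series": [
    {"x":0,"y":0.6,"z":0.03,"wx":0.5,"wy":0,"wz":0},
    {"x":0,"y":1.2,"z":0.03,"wx":0.97,"wy":0,"wz":0},
    {"x":0.1,"y":1.52,"z":0.03,"wx":0.97,"wy":0,"wz":0},
    {"x":0.4,"y":1.52,"z":0.03,"wx":0.97,"wy":0,"wz":0},
    {"x":0.8,"y":1.52,"z":0.03,"wx":0.97,"wy":0,"wz":0},
    {"x":1.2,"y":1.52,"z":0.03,"wx":0.97,"wy":0,"wz":0},
    {"x":1.31,"y":1.52,"z":0.03,"wx":0.97,"wy":0,"wz":0},
    {"x":1.31,"y":1.52,"z":0.03,"wx":0.97,"wy":0,"wz":0}
  ],
  "claw": 0,
  "newtons": 40
}}

```text
t: 2.25
position: [0.4866, 0.1206, 0.1822]
eef_rot: [-162.8, 89.9, -172.5]
ft_force: [0.2, -1.3, 0.6]
width: 0.0853
```

```bash
python3 snap.py side s1; python3 -c "
from h import *
m=load('s1.npz'); crop(m,180,110,340,240,5,'pics/s1c.png')"
```

```text
2.25 [0.4866 0.1206 0.1822] [-162.8    89.93 -172.54] [ 0.16 -1.3   0.57] 0.0852884368606004
```

View pics/s1c.png

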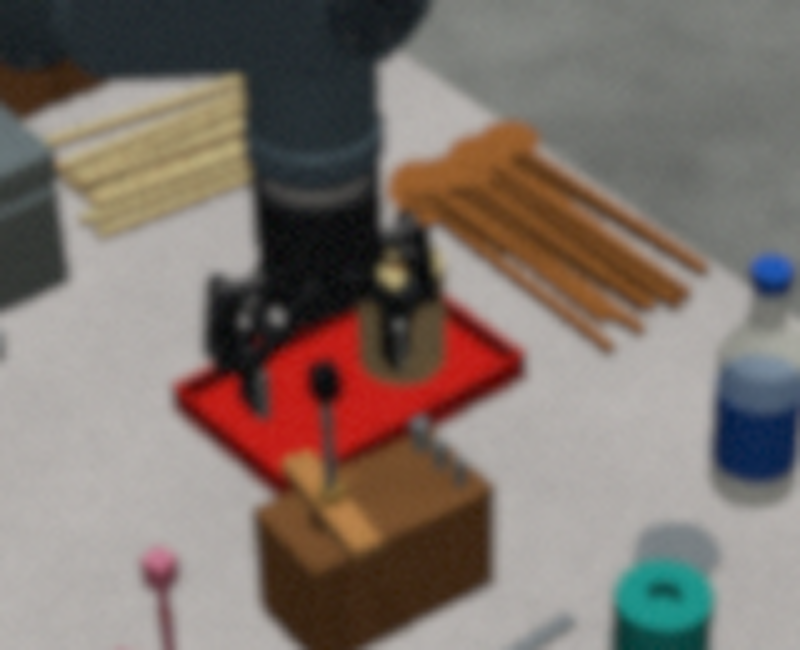

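The knob (crop 323,382) lies between the fingers at (262,395) and (398,350). I'll close on it.

>>> {"api": "send_rows", "payload": {
  "series": [
    {"x":0,"y":0.01,"z":0,"wx":0,"wy":0,"wz":0},
    {"x":0,"y":0.01,"z":0,"wx":0,"wy":0,"wz":0},
    {"x":0,"y":0.01,"z":0,"wx":0,"wy":0,"wz":0},
    {"x":0,"y":0.01,"z":0,"wx":0,"wy":0,"wz":0},
    {"x":0,"y":0.01,"z":0,"wx":0,"wy":0,"wz":0},
    {"x":0,"y":0.01,"z":0,"wx":0,"wy":0,"wz":0},
    {"x":0,"y":0.01,"z":0,"wx":0,"wy":0,"wz":0},
    {"x":0,"y":0.01,"z":0,"wx":0,"wy":0,"wz":0}
  ],
  "claw": 1,
  "newtons": 30
}}

```text
t: 3.3
position: [0.4869, 0.1218, 0.1827]
eef_rot: [92.0, 90.0, 82.3]
ft_force: [-1.2, 0.7, 2.1]
width: 0.0177
```

```bash
python3 snap.py wrist w3
```

```text
3.3 [0.4869 0.1218 0.1827] [92.03 90.   82.33] [-1.19  0.69  2.13] 0.017747518668226894
```

View pics/w3.png

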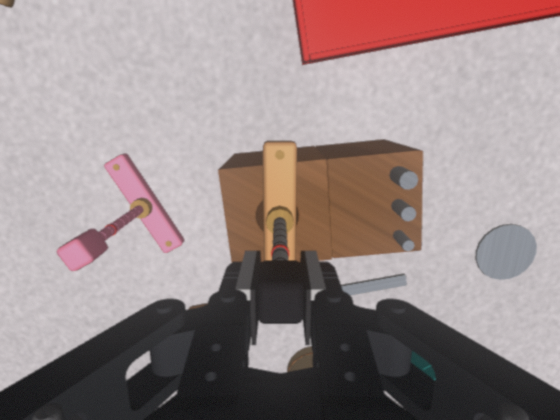

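>>> {"api": "send_rows", "payload": {
  "series": [
    {"x":-0.3,"y":0,"z":0,"wx":0,"wy":0,"wz":0},
    {"x":-0.6,"y":0,"z":0,"wx":0,"wy":0,"wz":0},
    {"x":-0.6,"y":-0.8,"z":0.15,"wx":0,"wy":0,"wz":0},
    {"x":-0.6,"y":-1.6,"z":0.3,"wx":0,"wy":0,"wz":0},
    {"x":-0.6,"y":-2.4,"z":0.45,"wx":0,"wy":0,"wz":0},
    {"x":-0.6,"y":-3.1,"z":0.6,"wx":0,"wy":0,"wz":0},
    {"x":-0.6,"y":-3.48,"z":0.66,"wx":0,"wy":0,"wz":0},
    {"x":-0.6,"y":-3.48,"z":0.66,"wx":0,"wy":0,"wz":0}
  ]
}}

```text
t: 4.35
position: [0.4905, -0.0921, 0.2181]
eef_rot: [-175.7, 90.0, 174.5]
ft_force: [-0.7, 0.7, -1.1]
width: 0.0176
```

```bash
python3 snap.py wrist w4; python3 snap.py side s4;python3 snap.py scene c4; python3 -c "
from h import *
m=load('s4.npz'); crop(m,220,150,380,280,5,'pics/s4c.png')
m=load('c4.npz'); crop(m,160,150,320,280,5,'pics/c4c.png')
m=load('w4.npz');P=pts(m);z=P[...,2]
hsv=cv2.cvtColor(m['p'],cv2.COLOR_BGR2HSV)
k=cv2.inRange(hsv,(5,60,100),(25,255,255))&((z>.11)*255).astype(np.uint8)
n,l,s,c=cv2.connectedComponentsWithStats(k)
for i in range(1,n):
  if s[i,4]>200:
    zz=np.nanmedian(z[l==i]);ys,xs=np.nonzero(l==i)
    W=np.array([ray(m,u,v,zz)[:2] for u,v in zip(xs,ys)],np.float32); r=cv2.minAreaRect(W); print(s[i],zz,r,cv2.boxPoints(r).round(4).tolist())
"
```

```text
4.35 [ 0.4905 -0.0921  0.2181] [-175.67   89.96  174.46] [-0.69  0.71 -1.07] 0.017627335634449525
4.4 [ 0.4905 -0.091   0.2181] [148.48  89.95 138.68] [-0.36  0.44 -1.46] 0.01787015027880371
4.45 [ 0.4905 -0.0903  0.2182] [143.66  89.94 133.93] [ 0.49  0.45 -1.59] 0.017354852056932723
[ 263  140   35  121 3344] 0.13976072132841205 ((0.49290814995765686, -0.08258466422557831), (0.08164992183446884, 0.021708672866225243), 80.19388580322266) [[0.47530001401901245, -0.12099999934434891], [0.4966999888420105, -0.12470000237226486], [0.5105999708175659, -0.044199999421834946], [0.48919999599456787, -0.04050000011920929]]
```

View pics/w4.png

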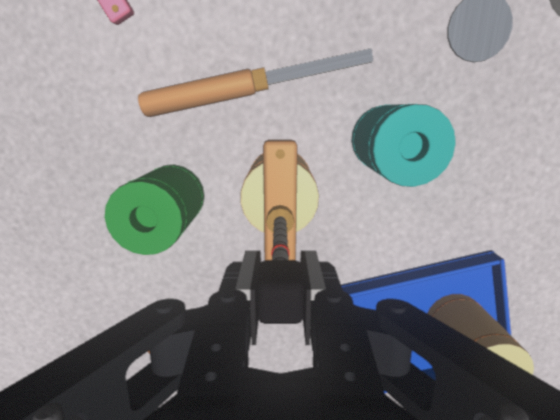

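View pics/s4c.png

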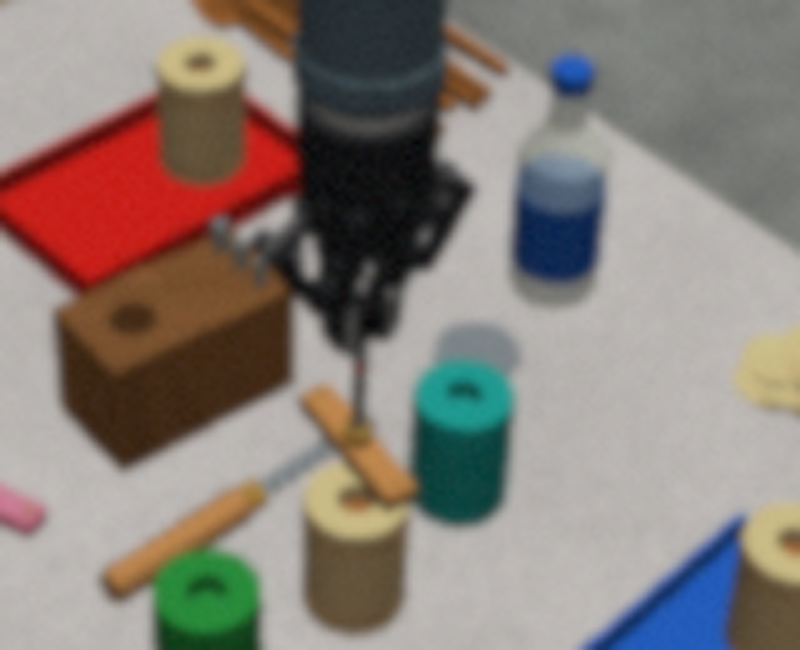

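View pics/c4c.png

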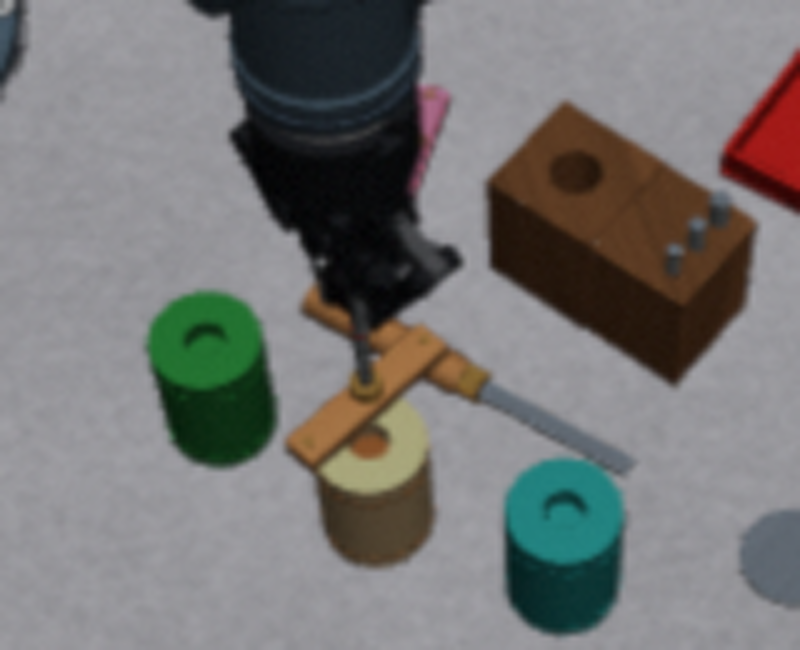

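The bridge is centred over the hole to within about 1.5 mm and the rod is vertical. I'll lower to just above the blank's top.

>>> {"api": "send_rows", "payload": {
  "series": [
    {"x":0,"y":-0.02,"z":-0.01,"wx":0,"wy":0,"wz":0},
    {"x":0.1,"y":-0.02,"z":-0.01,"wx":0,"wy":0,"wz":0},
    {"x":0.25,"y":-0.02,"z":-0.01,"wx":0,"wy":0,"wz":0},
    {"x":0.4,"y":-0.02,"z":-0.01,"wx":0,"wy":0,"wz":0},
    {"x":0.5,"y":-0.02,"z":-0.01,"wx":0,"wy":0,"wz":0},
    {"x":0.55,"y":-0.02,"z":-0.01,"wx":0,"wy":0,"wz":0},
    {"x":0.6,"y":-0.02,"z":-0.01,"wx":0,"wy":0,"wz":0},
    {"x":0.65,"y":-0.02,"z":-0.01,"wx":0,"wy":0,"wz":0}
  ]
}}

```text
t: 5.5
position: [0.4903, -0.092, 0.1802]
eef_rot: [-19.8, 89.9, -29.5]
ft_force: [-0.9, 1.0, 2.7]
width: 0.0176
```

```bash
python3 snap.py side s5;python3 snap.py scene c5; python3 -c "
from h import *
m=load('s5.npz'); n=load('c5.npz')
a=cv2.resize(m['p'][190:290,240:340],None,fx=4,fy=4,interpolation=2);b=cv2.resize(n['p'][190:290,190:290],None,fx=4,fy=4,interpolation=2)
cv2.imwrite('pics/sc5.png',np.hstack([a,b]))"
```

```text
5.5 [ 0.4903 -0.092   0.1802] [-19.83  89.94 -29.53] [-0.9   1.05  2.67] 0.01763823583584767
5.55 [ 0.4901 -0.0919  0.1798] [-19.93  89.97 -29.63] [-0.85  0.87  2.6 ] 0.017421958896038342
```

View pics/sc5.png

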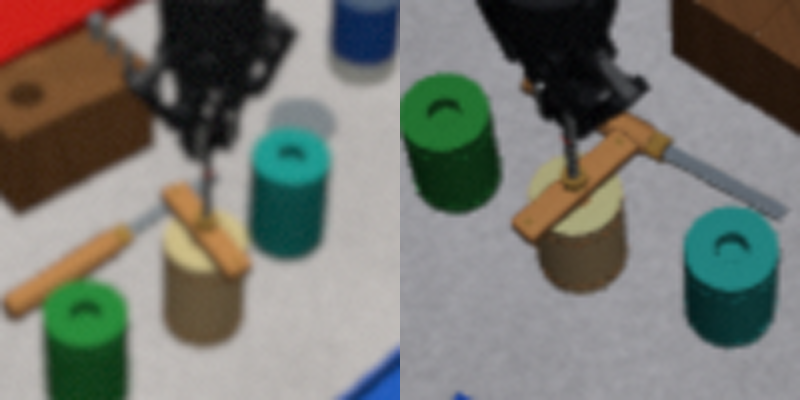

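Seated: both views show the bridge flat on the top, and the upward force is about 3 to 4 N. Now I push to about 43 mm of travel, which stays short of the shallowest possible floor.

>>> {"api": "send_rows", "payload": {
  "series": [
    {"x":0.08,"y":0,"z":0,"wx":0,"wy":0,"wz":0},
    {"x":0.16,"y":0,"z":0,"wx":0,"wy":0,"wz":0},
    {"x":0.24,"y":0,"z":0,"wx":0,"wy":0,"wz":0},
    {"x":0.32,"y":0,"z":0,"wx":0,"wy":0,"wz":0},
    {"x":0.4,"y":0,"z":0,"wx":0,"wy":0,"wz":0},
    {"x":0.48,"y":0,"z":0,"wx":0,"wy":0,"wz":0},
    {"x":0.56,"y":0,"z":0,"wx":0,"wy":0,"wz":0},
    {"x":0.58,"y":0,"z":0,"wx":0,"wy":0,"wz":0}
  ]
}}

```text
t: 6.6
position: [0.49, -0.0917, 0.1445]
eef_rot: [132.6, 90.0, 122.9]
ft_force: [0.0, -0.0, 3.3]
width: 0.018
```

>>> {"api": "send_rows", "payload": {
  "series": [
    {"x":0.005,"y":0,"z":0,"wx":0,"wy":0,"wz":0},
    {"x":0.01,"y":0,"z":0,"wx":0,"wy":0,"wz":0},
    {"x":0.015,"y":0,"z":0,"wx":0,"wy":0,"wz":0},
    {"x":0.02,"y":0,"z":0,"wx":0,"wy":0,"wz":0},
    {"x":0.025,"y":0,"z":0,"wx":0,"wy":0,"wz":0},
    {"x":0.025,"y":0,"z":0,"wx":0,"wy":0,"wz":0},
    {"x":0.025,"y":0,"z":0,"wx":0,"wy":0,"wz":0},
    {"x":0.025,"y":0,"z":0,"wx":0,"wy":0,"wz":0}
  ]
}}

```text
t: 7.6
position: [0.49, -0.0918, 0.1434]
eef_rot: [-166.5, 90.0, -176.2]
ft_force: [0.2, 0.3, 1.9]
width: 0.0174
```

>>> {"api": "send_rows", "payload": {
  "series": [
    {"x":0.005,"y":0,"z":0,"wx":0,"wy":0,"wz":0},
    {"x":0.01,"y":0,"z":0,"wx":0,"wy":0,"wz":0},
    {"x":0.015,"y":0,"z":0,"wx":0,"wy":0,"wz":0},
    {"x":0.02,"y":0,"z":0,"wx":0,"wy":0,"wz":0},
    {"x":0.025,"y":0,"z":0,"wx":0,"wy":0,"wz":0},
    {"x":0.03,"y":0,"z":0,"wx":0,"wy":0,"wz":0},
    {"x":0.03,"y":0,"z":0,"wx":0,"wy":0,"wz":0},
    {"x":0.03,"y":0,"z":0,"wx":0,"wy":0,"wz":0}
  ]
}}

```text
t: 8.6
position: [0.49, -0.0918, 0.1416]
eef_rot: [-51.9, 90.0, -61.6]
ft_force: [0.3, 0.2, 2.7]
width: 0.0174
```

>>> {"api": "send_rows", "payload": {
  "series": [
    {"x":0.005,"y":0,"z":0,"wx":0,"wy":0,"wz":0},
    {"x":0.01,"y":0,"z":0,"wx":0,"wy":0,"wz":0},
    {"x":0.015,"y":0,"z":0,"wx":0,"wy":0,"wz":0},
    {"x":0.02,"y":0,"z":0,"wx":0,"wy":0,"wz":0},
    {"x":0.025,"y":0,"z":0,"wx":0,"wy":0,"wz":0},
    {"x":0.03,"y":0,"z":0,"wx":0,"wy":0,"wz":0},
    {"x":0.03,"y":0,"z":0,"wx":0,"wy":0,"wz":0},
    {"x":0.03,"y":0,"z":0,"wx":0,"wy":0,"wz":0}
  ]
}}

```text
t: 9.6
position: [0.4899, -0.0917, 0.1397]
eef_rot: [169.4, 90.0, 159.7]
ft_force: [0.1, 1.0, 2.0]
width: 0.0175
```

>>> {"api": "send_rows", "payload": {
  "series": [
    {"x":0.005,"y":0,"z":0,"wx":0,"wy":0,"wz":0},
    {"x":0.01,"y":0,"z":0,"wx":0,"wy":0,"wz":0},
    {"x":0.015,"y":0,"z":0,"wx":0,"wy":0,"wz":0},
    {"x":0.02,"y":0,"z":0,"wx":0,"wy":0,"wz":0},
    {"x":0.025,"y":0,"z":0,"wx":0,"wy":0,"wz":0},
    {"x":0.03,"y":0,"z":0,"wx":0,"wy":0,"wz":0},
    {"x":0.03,"y":0,"z":0,"wx":0,"wy":0,"wz":0},
    {"x":0.03,"y":0,"z":0,"wx":0,"wy":0,"wz":0}
  ]
}}

```text
t: 10.6
position: [0.49, -0.0918, 0.138]
eef_rot: [-178.1, 90.0, 172.2]
ft_force: [0.5, 1.1, 2.2]
width: 0.0172
```

>>> {"api": "send_rows", "payload": {
  "series": [
    {"x":0.005,"y":0,"z":0,"wx":0,"wy":0,"wz":0},
    {"x":0.01,"y":0,"z":0,"wx":0,"wy":0,"wz":0},
    {"x":0.015,"y":0,"z":0,"wx":0,"wy":0,"wz":0},
    {"x":0.02,"y":0,"z":0,"wx":0,"wy":0,"wz":0},
    {"x":0.025,"y":0,"z":0,"wx":0,"wy":0,"wz":0},
    {"x":0.03,"y":0,"z":0,"wx":0,"wy":0,"wz":0},
    {"x":0.03,"y":0,"z":0,"wx":0,"wy":0,"wz":0},
    {"x":0.03,"y":0,"z":0,"wx":0,"wy":0,"wz":0}
  ]
}}

```text
t: 11.6
position: [0.49, -0.0917, 0.1361]
eef_rot: [137.9, 90.0, 128.2]
ft_force: [-0.5, 0.6, 1.3]
width: 0.0178
```

>>> {"api": "send_rows", "payload": {
  "series": [
    {"x":0.005,"y":0,"z":0,"wx":0,"wy":0,"wz":0},
    {"x":0.01,"y":0,"z":0,"wx":0,"wy":0,"wz":0},
    {"x":0.015,"y":0,"z":0,"wx":0,"wy":0,"wz":0},
    {"x":0.02,"y":0,"z":0,"wx":0,"wy":0,"wz":0},
    {"x":0.025,"y":0,"z":0,"wx":0,"wy":0,"wz":0},
    {"x":0.03,"y":0,"z":0,"wx":0,"wy":0,"wz":0},
    {"x":0.03,"y":0,"z":0,"wx":0,"wy":0,"wz":0},
    {"x":0.03,"y":0,"z":0,"wx":0,"wy":0,"wz":0}
  ]
}}

```text
t: 12.6
position: [0.49, -0.0917, 0.1343]
eef_rot: [175.0, 90.0, 165.3]
ft_force: [0.3, 1.4, 2.2]
width: 0.0174
```

>>> {"api": "send_rows", "payload": {
  "series": [
    {"x":0.005,"y":0,"z":0,"wx":0,"wy":0,"wz":0},
    {"x":0.01,"y":0,"z":0,"wx":0,"wy":0,"wz":0},
    {"x":0.015,"y":0,"z":0,"wx":0,"wy":0,"wz":0},
    {"x":0.02,"y":0,"z":0,"wx":0,"wy":0,"wz":0},
    {"x":0.025,"y":0,"z":0,"wx":0,"wy":0,"wz":0},
    {"x":0.03,"y":0,"z":0,"wx":0,"wy":0,"wz":0},
    {"x":0.03,"y":0,"z":0,"wx":0,"wy":0,"wz":0},
    {"x":0.03,"y":0,"z":0,"wx":0,"wy":0,"wz":0}
  ]
}}

```text
t: 13.6
position: [0.49, -0.0918, 0.1326]
eef_rot: [-175.1, 90.0, 175.2]
ft_force: [-0.0, 0.8, 1.7]
width: 0.0173
```

>>> {"api": "send_rows", "payload": {
  "series": [
    {"x":0.005,"y":0,"z":0,"wx":0,"wy":0,"wz":0},
    {"x":0.01,"y":0,"z":0,"wx":0,"wy":0,"wz":0},
    {"x":0.015,"y":0,"z":0,"wx":0,"wy":0,"wz":0},
    {"x":0.02,"y":0,"z":0,"wx":0,"wy":0,"wz":0},
    {"x":0.025,"y":0,"z":0,"wx":0,"wy":0,"wz":0},
    {"x":0.03,"y":0,"z":0,"wx":0,"wy":0,"wz":0},
    {"x":0.03,"y":0,"z":0,"wx":0,"wy":0,"wz":0},
    {"x":0.03,"y":0,"z":0,"wx":0,"wy":0,"wz":0}
  ]
}}

```text
t: 14.6
position: [0.4899, -0.0918, 0.1307]
eef_rot: [175.0, 90.0, 165.3]
ft_force: [-0.1, 1.2, 1.3]
width: 0.0175
```

```bash
python3 snap.py wrist w6;  python3 -c "
from h import *
m=load('w6.npz'); crop(m,200,120,360,340,3,'pics/w6c.png')"
```

```text
14.6 [ 0.4899 -0.0918  0.1307] [175.    89.99 165.3 ] [-0.08  1.16  1.34] 0.017536765432757288
```

View pics/w6c.png

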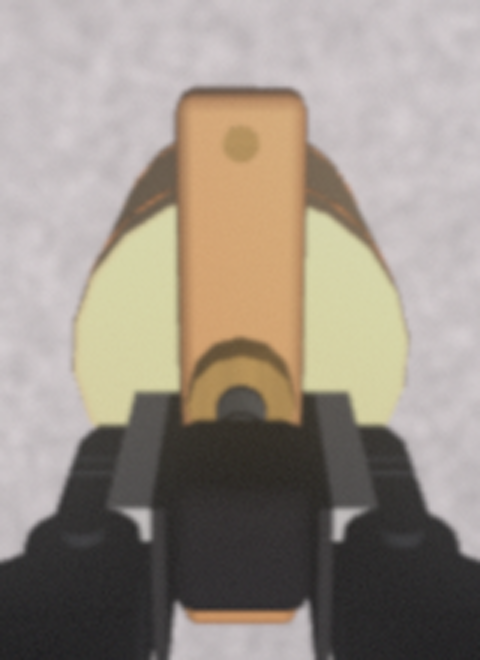

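The bridge sits flat and centred on the blank, and the red ring is no longer visible above the bush. That fits about 56 mm from the TCP height, and the rod is still sliding. I'll go on.

>>> {"api": "send_rows", "payload": {
  "series": [
    {"x":0.005,"y":0,"z":0,"wx":0,"wy":0,"wz":0},
    {"x":0.01,"y":0,"z":0,"wx":0,"wy":0,"wz":0},
    {"x":0.015,"y":0,"z":0,"wx":0,"wy":0,"wz":0},
    {"x":0.02,"y":0,"z":0,"wx":0,"wy":0,"wz":0},
    {"x":0.025,"y":0,"z":0,"wx":0,"wy":0,"wz":0},
    {"x":0.03,"y":0,"z":0,"wx":0,"wy":0,"wz":0},
    {"x":0.03,"y":0,"z":0,"wx":0,"wy":0,"wz":0},
    {"x":0.03,"y":0,"z":0,"wx":0,"wy":0,"wz":0}
  ]
}}

```text
t: 15.65
position: [0.49, -0.0917, 0.1289]
eef_rot: [161.6, 90.0, 151.9]
ft_force: [0.7, -0.2, 2.0]
width: 0.0171
```

>>> {"api": "send_rows", "payload": {
  "series": [
    {"x":0.005,"y":0,"z":0,"wx":0,"wy":0,"wz":0},
    {"x":0.01,"y":0,"z":0,"wx":0,"wy":0,"wz":0},
    {"x":0.015,"y":0,"z":0,"wx":0,"wy":0,"wz":0},
    {"x":0.02,"y":0,"z":0,"wx":0,"wy":0,"wz":0},
    {"x":0.025,"y":0,"z":0,"wx":0,"wy":0,"wz":0},
    {"x":0.03,"y":0,"z":0,"wx":0,"wy":0,"wz":0},
    {"x":0.03,"y":0,"z":0,"wx":0,"wy":0,"wz":0},
    {"x":0.03,"y":0,"z":0,"wx":0,"wy":0,"wz":0}
  ]
}}

```text
t: 16.65
position: [0.49, -0.0918, 0.1272]
eef_rot: [44.4, 90.0, 34.7]
ft_force: [0.7, 0.6, 1.9]
width: 0.0176
```

>>> {"api": "send_rows", "payload": {
  "series": [
    {"x":0.005,"y":0,"z":0,"wx":0,"wy":0,"wz":0},
    {"x":0.01,"y":0,"z":0,"wx":0,"wy":0,"wz":0},
    {"x":0.015,"y":0,"z":0,"wx":0,"wy":0,"wz":0},
    {"x":0.02,"y":0,"z":0,"wx":0,"wy":0,"wz":0},
    {"x":0.025,"y":0,"z":0,"wx":0,"wy":0,"wz":0},
    {"x":0.03,"y":0,"z":0,"wx":0,"wy":0,"wz":0},
    {"x":0.03,"y":0,"z":0,"wx":0,"wy":0,"wz":0},
    {"x":0.03,"y":0,"z":0,"wx":0,"wy":0,"wz":0}
  ]
}}

```text
t: 17.65
position: [0.4903, -0.0919, 0.1263]
eef_rot: [-17.2, 90.0, -26.9]
ft_force: [-2.9, 1.4, 9.9]
width: 0.0176
```

Bottomed: the force rose to about 10 N, and the tool stopped at z = 0.1263, which is about 60.5 mm of travel. I'll hold there and check the reading by eye.

>>> {"api": "send_rows", "payload": {
  "series": [
    {"x":0,"y":0,"z":0,"wx":0,"wy":0,"wz":0},
    {"x":0,"y":0,"z":0,"wx":0,"wy":0,"wz":0},
    {"x":0,"y":0,"z":0,"wx":0,"wy":0,"wz":0},
    {"x":0,"y":0,"z":0,"wx":0,"wy":0,"wz":0},
    {"x":0,"y":0,"z":0,"wx":0,"wy":0,"wz":0},
    {"x":0,"y":0,"z":0,"wx":0,"wy":0,"wz":0},
    {"x":0,"y":0,"z":0,"wx":0,"wy":0,"wz":0},
    {"x":0,"y":0,"z":0,"wx":0,"wy":0,"wz":0}
  ]
}}

```text
t: 18.65
position: [0.4903, -0.0919, 0.1263]
eef_rot: [-17.5, 90.0, -27.2]
ft_force: [-2.6, 2.0, 9.9]
width: 0.0173
```

```bash
python3 snap.py side s7;python3 snap.py scene c7; python3 -c "
from h import *
m=load('s7.npz'); n=load('c7.npz')
a=cv2.resize(m['p'][190:290,240:340],None,fx=4,fy=4,interpolation=2);b=cv2.resize(n['p'][190:290,190:290],None,fx=4,fy=4,interpolation=2)
cv2.imwrite('pics/sc7.png',np.hstack([a,b]))"
```

```text
18.65 [ 0.4903 -0.0919  0.1263] [-17.53  89.96 -27.22] [-2.63  2.01  9.87] 0.01729747898779295
18.7 [ 0.4903 -0.0918  0.1263] [-15.86  89.96 -25.56] [-2.2   2.6  10.42] 0.017582085347415424
```

View pics/sc7.png

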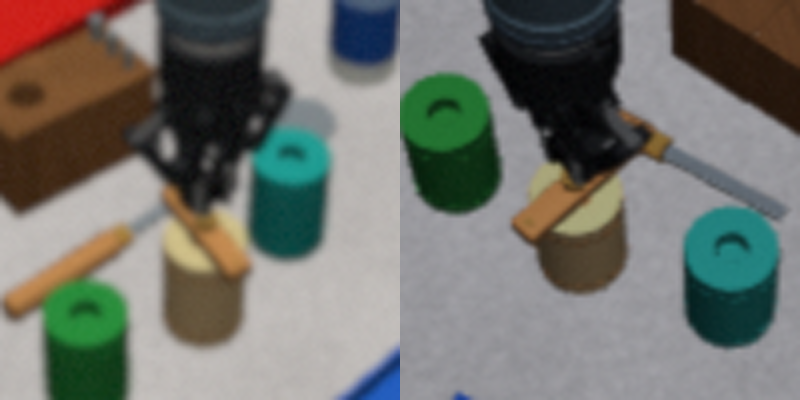

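The bridge is flat on the blank and the rod is bottomed. Next I locate the open well.

```bash
python3 - <<'E'
from h import *
for f in ["c4","s4","c7","s7","w4"]:
    m=load(f+".npz"); u,v=proj(m,[.486,.12,.09]);
    if not(0<u<560 and 0<v<420): continue
    u,v=int(u),int(v); g=cv2.cvtColor(m['p'],cv2.COLOR_BGR2GRAY)[v-12:v+13,u-14:u+15]
    g=cv2.GaussianBlur(g,(3,3),0); t,b=cv2.threshold(g,0,255,cv2.THRESH_BINARY_INV+cv2.THRESH_OTSU)
    n,l,s,c=cv2.connectedComponentsWithStats(b)
    for i in range(1,n):
        if s[i,4]>15: print(f,t,s[i],ray(m,s[i,0]+s[i,2]/2-.5+u-14,s[i,1]+s[i,3]/2-.5+v-12,.09), ray(m,*(c[i]+[u-14,v-12]),.09))
E
```

```text
c4 99.0 [  0   0  29  25 579] [0.48297635 0.12137696 0.09      ] [0.48788301 0.1151368  0.09      ]
s4 71.0 [ 0  0 25 10 82] [0.50400435 0.15593661 0.09      ] [0.50229341 0.16081381 0.09      ]
s4 71.0 [10 12  9  6 44] [0.47973438 0.1138392  0.09      ] [0.48038172 0.11384931 0.09      ]
s4 71.0 [ 0 16 10  9 54] [0.44135955 0.1129819  0.09      ] [0.43485792 0.11184965 0.09      ]
s4 71.0 [14 17 15  8 65] [0.47959673 0.07764983 0.09      ] [0.48078639 0.06871173 0.09      ]
c7 101.0 [  0   0  29  25 580] [0.48297635 0.12137696 0.09      ] [0.48789572 0.11520593 0.09      ]
s7 73.0 [ 0  0 25 10 86] [0.50400435 0.15593661 0.09      ] [0.50212447 0.16057288 0.09      ]
s7 73.0 [10 12  9  6 46] [0.47973438 0.1138392  0.09      ] [0.47997703 0.11483333 0.09      ]
s7 73.0 [ 0 16 10  9 54] [0.44135955 0.1129819  0.09      ] [0.43485792 0.11184965 0.09      ]
s7 73.0 [14 17 15  8 67] [0.47959673 0.07764983 0.09      ] [0.48045215 0.06905322 0.09      ]
```

>>> {"api": "send_rows", "payload": {
  "series": [
    {"x":-0.1,"y":0,"z":0,"wx":0,"wy":0,"wz":0},
    {"x":-0.3,"y":0,"z":0,"wx":0,"wy":0,"wz":0},
    {"x":-0.5,"y":0,"z":0,"wx":0,"wy":0,"wz":0},
    {"x":-0.7,"y":0,"z":0,"wx":0,"wy":0,"wz":0},
    {"x":-0.9,"y":0,"z":0,"wx":0,"wy":0,"wz":0},
    {"x":-1.1,"y":0,"z":0,"wx":0,"wy":0,"wz":0},
    {"x":-1.3,"y":0,"z":0,"wx":0,"wy":0,"wz":0},
    {"x":-1.5,"y":0,"z":0,"wx":0,"wy":0,"wz":0}
  ]
}}

```text
t: 19.75
position: [0.49, -0.0917, 0.2162]
eef_rot: [-2.6, 90.0, -12.2]
ft_force: [-0.5, -0.7, -0.3]
width: 0.0176
```

```bash
python3 snap.py side s8; python3 snap.py wrist w8; python3 -c "
from h import *
m=load('s8.npz'); n=load('w8.npz')
a=cv2.resize(m['p'][140:290,220:350],None,fx=3,fy=3,interpolation=2);b=cv2.resize(n['p'][100:400,160:420],None,fx=1.5,fy=1.5,interpolation=2)
cv2.imwrite('pics/sw8.png',np.hstack([a,b]))"
```

```text
19.75 [ 0.49   -0.0917  0.2162] [ -2.55  90.   -12.25] [-0.47 -0.71 -0.32] 0.017635598735237262
19.8 [ 0.4908 -0.0921  0.2179] [-13.94  89.85 -23.64] [ 1.02 -0.04  1.55] 0.017389832899526066
```

View pics/sw8.png

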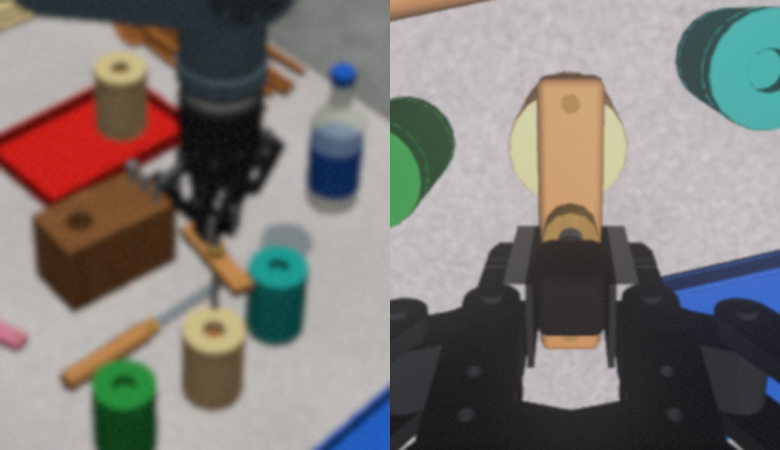

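The rod stands well out below the bridge (about 60 mm), the gauge is vertical and the blank is undisturbed. I carry the gauge above the well.

>>> {"api": "send_rows", "payload": {
  "series": [
    {"x":0,"y":0.3,"z":-0.06,"wx":0,"wy":0,"wz":0},
    {"x":0,"y":0.9,"z":-0.18,"wx":0,"wy":0,"wz":0},
    {"x":0,"y":1.6,"z":-0.32,"wx":0,"wy":0,"wz":0},
    {"x":0,"y":2.3,"z":-0.46,"wx":0,"wy":0,"wz":0},
    {"x":0,"y":2.9,"z":-0.58,"wx":0,"wy":0,"wz":0},
    {"x":0,"y":3.3,"z":-0.66,"wx":0,"wy":0,"wz":0},
    {"x":0,"y":3.44,"z":-0.68,"wx":0,"wy":0,"wz":0},
    {"x":0,"y":3.44,"z":-0.68,"wx":0,"wy":0,"wz":0}
  ]
}}

```text
t: 20.85
position: [0.4841, 0.119, 0.215]
eef_rot: [-156.0, 90.0, -165.6]
ft_force: [0.7, -0.6, -0.8]
width: 0.0174
```

```bash
python3 snap.py wrist w9;python3 snap.py side s9; python3 snap.py scene c9; python3 - <<'E'
from h import *
m=load('s9.npz'); n=load('c9.npz')
a=cv2.resize(m['p'][150:250,200:300],None,fx=4,fy=4,interpolation=2);b=cv2.resize(n['p'][140:240,230:330],None,fx=4,fy=4,interpolation=2)
cv2.imwrite('pics/sc9.png',np.hstack([a,b]))
m=load('w9.npz');P=pts(m);z=P[...,2]
k=((abs(z-.09)<.005)*255).astype(np.uint8); cs,h=cv2.findContours(k,0,1); a=max(cs,key=cv2.contourArea)
W=np.array([ray(m,u,v,.09)[:2] for u,v in a[:,0]],np.float32); r=cv2.minAreaRect(W); print("stand",r,cv2.boxPoints(r).round(4).tolist())
hsv=cv2.cvtColor(m['p'],cv2.COLOR_BGR2HSV)
k=cv2.inRange(hsv,(5,60,100),(25,255,255))&((z>.15)*255).astype(np.uint8)
n,l,s,c=cv2.connectedComponentsWithStats(k); i=1+s[1:,4].argmax();zz=np.nanmedian(z[l==i]);ys,xs=np.nonzero(l==i)
W=np.array([ray(m,u,v,zz)[:2] for u,v in zip(xs,ys)],np.float32); r=cv2.minAreaRect(W); print("bridge",s[i],zz,r,cv2.boxPoints(r).round(4).tolist())
E
```

```text
20.85 [0.4841 0.119  0.215 ] [-155.97   89.95 -165.6 ] [ 0.69 -0.57 -0.84] 0.017402206748689007
20.9 [0.4843 0.1184 0.2151] [-141.4    89.96 -151.09] [-0.34 -0.49 -1.73] 0.017228065214807173
20.95 [0.4845 0.118  0.2152] [-131.71   89.97 -141.44] [ 0.27  0.25 -1.23] 0.017567167548250488
stand ((0.5433107018470764, 0.11493188142776489), (0.07475081831216812, 0.08810959756374359), 85.99932861328125) [[0.4968000054359436, 0.08070000261068344], [0.5846999883651733, 0.07460000365972519], [0.589900016784668, 0.14910000562667847], [0.5019999742507935, 0.15530000627040863]]
bridge [ 258  151   46  111 4590] 0.19307967203594523 ((0.4886549711227417, 0.1408478170633316), (0.056278761476278305, 0.02160497009754181), 80.37084197998047) [[0.4733000099658966, 0.11490000039339066], [0.49459999799728394, 0.11129999905824661], [0.5040000081062317, 0.16680000722408295], [0.482699990272522, 0.1703999936580658]]
```

View pics/w9.png

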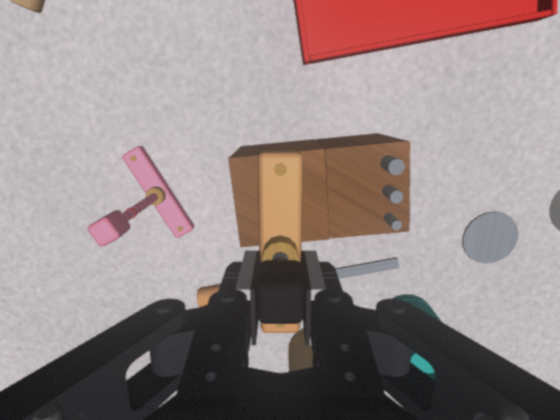

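View pics/sc9.png

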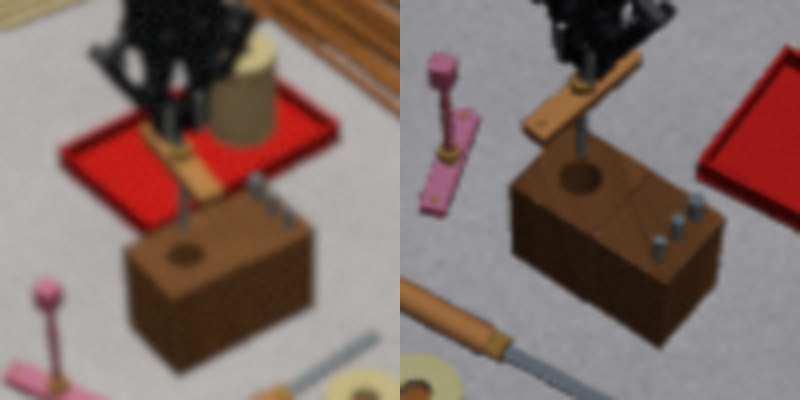

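Both views show the rod tip above the well (side crop 185,255; scene crop 580,180). The bridge centre (0.485, 0.119) agrees with the well (0.4845, 0.119). I'll lower it.

>>> {"api": "send_rows", "payload": {
  "series": [
    {"x":0.2,"y":0,"z":0,"wx":0,"wy":0,"wz":0},
    {"x":0.45,"y":0,"z":0,"wx":0,"wy":0,"wz":0},
    {"x":0.7,"y":0,"z":0,"wx":0,"wy":0,"wz":0},
    {"x":0.95,"y":0,"z":0,"wx":0,"wy":0,"wz":0},
    {"x":1.15,"y":0,"z":0,"wx":0,"wy":0,"wz":0},
    {"x":1.27,"y":0,"z":0,"wx":0,"wy":0,"wz":0},
    {"x":1.33,"y":0,"z":0,"wx":0,"wy":0,"wz":0},
    {"x":1.36,"y":0,"z":0,"wx":0,"wy":0,"wz":0}
  ]
}}

```text
t: 22.0
position: [0.4847, 0.1186, 0.1339]
eef_rot: [13.5, 90.0, 3.8]
ft_force: [0.8, 0.0, -1.1]
width: 0.0178
```

>>> {"api": "send_rows", "payload": {
  "series": [
    {"x":0.03,"y":0,"z":0,"wx":0,"wy":0,"wz":0},
    {"x":0.06,"y":0,"z":0,"wx":0,"wy":0,"wz":0},
    {"x":0.09,"y":0,"z":0,"wx":0,"wy":0,"wz":0},
    {"x":0.11,"y":0,"z":0,"wx":0,"wy":0,"wz":0},
    {"x":0.13,"y":0,"z":0,"wx":0,"wy":0,"wz":0},
    {"x":0.14,"y":0,"z":0,"wx":0,"wy":0,"wz":0},
    {"x":0.14,"y":0,"z":0,"wx":0,"wy":0,"wz":0},
    {"x":0.14,"y":0,"z":0,"wx":0,"wy":0,"wz":0}
  ]
}}

```text
t: 23.0
position: [0.4846, 0.1186, 0.1256]
eef_rot: [31.6, 90.0, 21.9]
ft_force: [-1.8, 0.2, 2.1]
width: 0.0173
```

```bash
python3 snap.py side s10; python3 snap.py scene c10; python3 - <<'E'
from h import *
m=load('s10.npz'); n=load('c10.npz')
a=cv2.resize(m['p'][150:250,200:300],None,fx=4,fy=4,interpolation=2);b=cv2.resize(n['p'][140:240,230:330],None,fx=4,fy=4,interpolation=2)
cv2.imwrite('pics/sc10.png',np.hstack([a,b]))
E
```

```text
23.0 [0.4846 0.1186 0.1256] [31.65 89.98 21.94] [-1.82  0.18  2.15] 0.017274772157352045
23.05 [0.4846 0.1186 0.1256] [34.68 89.99 24.98] [-0.7  -0.05  2.53] 0.017544207155181755
```

View pics/sc10.png

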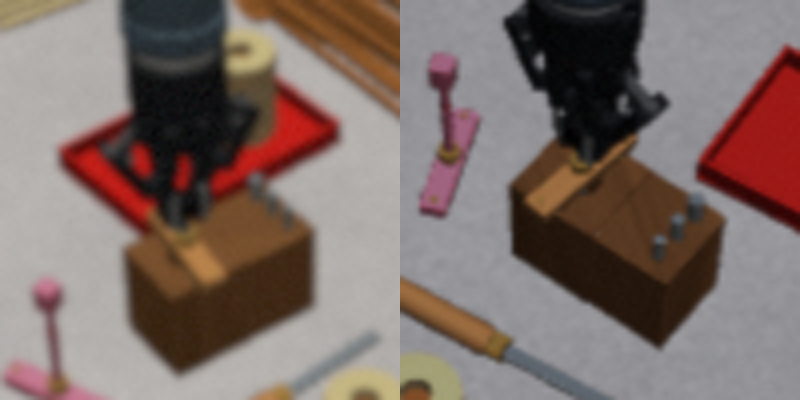

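Seated: the force turned to about +2.5 N and the bridge lies flat on the block in both views. I'll release and rise.

>>> {"api": "send_rows", "payload": {
  "series": [
    {"x":0,"y":0,"z":0,"wx":0,"wy":0,"wz":0},
    {"x":0,"y":0,"z":0,"wx":0,"wy":0,"wz":0},
    {"x":0,"y":0,"z":0,"wx":0,"wy":0,"wz":0},
    {"x":0,"y":0,"z":0,"wx":0,"wy":0,"wz":0},
    {"x":0,"y":0,"z":0,"wx":0,"wy":0,"wz":0},
    {"x":0,"y":0,"z":0,"wx":0,"wy":0,"wz":0},
    {"x":0,"y":0,"z":0,"wx":0,"wy":0,"wz":0},
    {"x":0,"y":0,"z":0,"wx":0,"wy":0,"wz":0}
  ],
  "claw": 0
}}

```text
t: 24.1
position: [0.4845, 0.1186, 0.1254]
eef_rot: [-163.5, 90.0, -173.2]
ft_force: [0.5, 0.1, 0.9]
width: 0.0851
```

>>> {"api": "send_rows", "payload": {
  "series": [
    {"x":-0.2,"y":0,"z":0,"wx":0,"wy":0,"wz":0},
    {"x":-0.6,"y":0,"z":0,"wx":0,"wy":0,"wz":0},
    {"x":-1.0,"y":0,"z":0,"wx":0,"wy":0,"wz":0},
    {"x":-1.4,"y":0,"z":0,"wx":0,"wy":0,"wz":0},
    {"x":-1.8,"y":-0.4,"z":0,"wx":0,"wy":0,"wz":0},
    {"x":-2.0,"y":-0.8,"z":0,"wx":0,"wy":0,"wz":0},
    {"x":-2.0,"y":-1.2,"z":0,"wx":0,"wy":0,"wz":0},
    {"x":-2.0,"y":-1.4,"z":0,"wx":0,"wy":0,"wz":0}
  ]
}}

```text
t: 25.1
position: [0.4705, 0.0349, 0.2464]
eef_rot: [-0.1, 89.9, -9.8]
ft_force: [-0.0, 0.4, -0.3]
width: 0.085
```

```bash
python3 snap.py wrist w11; python3 - <<'E'
from h import *
m=load("w11.npz"); P=pts(m); z=P[...,2]
hsv=cv2.cvtColor(m['p'],cv2.COLOR_BGR2HSV)
k=((abs(z-.104)<.004)*255).astype(np.uint8)&cv2.inRange(hsv,(5,60,100),(25,255,255))
n,l,s,c=cv2.connectedComponentsWithStats(k); i=1+s[1:,4].argmax();print(s[i]); ys,xs=np.nonzero(l==i)
XY=np.array([ray(m,u,v,.104)[:2] for u,v in zip(xs,ys)],np.float32); r=cv2.minAreaRect(XY); print("bridge",r,cv2.boxPoints(r).round(4).tolist(),z[l==i].mean())
k=((abs(z-.09)<.006)*255).astype(np.uint8)&cv2.inRange(hsv,(18,30,100),(35,200,255))
cs,h=cv2.findContours(k,cv2.RETR_CCOMP,1)
for a in cs:
    if len(a)>40:
        W=np.array([ray(m,u,v,.09)[:2] for u,v in a[:,0]],np.float32); print("blank",cv2.fitEllipse(W))
E
```

```text
25.1 [0.4705 0.0349 0.2464] [-8.000e-02  8.992e+01 -9.840e+00] [-0.03  0.37 -0.27] 0.08498566871585486
[ 266   18   29   54 1458]
bridge ((0.4910663366317749, 0.14856399595737457), (0.036515988409519196, 0.021399635821580887), 79.6662826538086) [[0.4772999882698059, 0.13249999284744263], [0.4982999861240387, 0.12870000302791595], [0.5048999786376953, 0.16459999978542328], [0.4837999939918518, 0.16840000450611115]] 0.10407046492248895
blank ((0.49071842432022095, -0.09139033406972885), (0.06230945885181427, 0.06320483982563019), 8.209531784057617)
blank ((0.4908098876476288, -0.09110989421606064), (0.021807342767715454, 0.022309239953756332), 9.928253173828125)
```

View pics/w11.png

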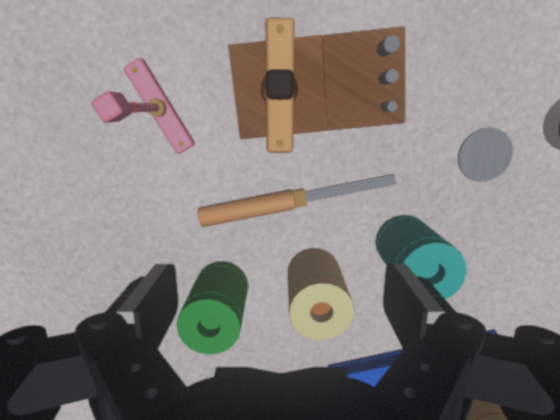

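The gauge is back with its bridge centre at about (0.485, 0.117) and the well showing evenly round it. The blank is unmoved at (0.4908, -0.0913). I move over the blank next and check the travel from the knob height.

>>> {"api": "send_rows", "payload": {
  "series": [
    {"x":0,"y":-0.5,"z":0.2,"wx":-0.5,"wy":0,"wz":0},
    {"x":0.1,"y":-1.1,"z":0.4,"wx":-1.0,"wy":0,"wz":0},
    {"x":0.3,"y":-1.6,"z":0.6,"wx":-1.42,"wy":0,"wz":0},
    {"x":0.7,"y":-2.02,"z":0.69,"wx":-1.42,"wy":0,"wz":0},
    {"x":1.2,"y":-2.02,"z":0.69,"wx":-1.42,"wy":0,"wz":0},
    {"x":1.6,"y":-2.02,"z":0.69,"wx":-1.42,"wy":0,"wz":0},
    {"x":1.8,"y":-2.02,"z":0.69,"wx":-1.42,"wy":0,"wz":0},
    {"x":1.8,"y":-2.02,"z":0.69,"wx":-1.42,"wy":0,"wz":0}
  ]
}}

```text
t: 26.15
position: [0.4904, -0.0901, 0.1369]
eef_rot: [148.3, 89.9, 152.9]
ft_force: [0.3, -0.2, -0.0]
width: 0.0854
```

```bash
python3 snap.py wrist w12; python3 - <<'E'
from h import *
m=load("w11.npz"); z=pts(m)[...,2]; print("knob top",np.nanmedian(z[78:90,273:287]))
m=load("w12.npz"); P=pts(m); z=P[...,2]; print(cen(m))
hsv=cv2.cvtColor(m['p'],cv2.COLOR_BGR2HSV)
k=((abs(z-.09)<.006)*255).astype(np.uint8)&cv2.inRange(hsv,(18,30,100),(35,200,255))
cs,h=cv2.findContours(k,cv2.RETR_CCOMP,1)
for a in cs:
    if len(a)>40:
        W=np.array([ray(m,u,v,.09)[:2] for u,v in a[:,0]],np.float32); print("blank",cv2.fitEllipse(W))
E
```

```text
26.15 [ 0.4904 -0.0901  0.1369] [148.33  89.9  152.85] [ 0.26 -0.18 -0.01] 0.08544420801982897
knob top 0.1547841036786266
[ 0.48581724 -0.02070275  0.27982925]
blank ((0.49044618010520935, -0.09170901775360107), (0.062299031764268875, 0.06272880733013153), 12.635653495788574)
blank ((0.4905870258808136, -0.09156136214733124), (0.021298862993717194, 0.022439418360590935), 31.363332748413086)
```

View pics/w12.png

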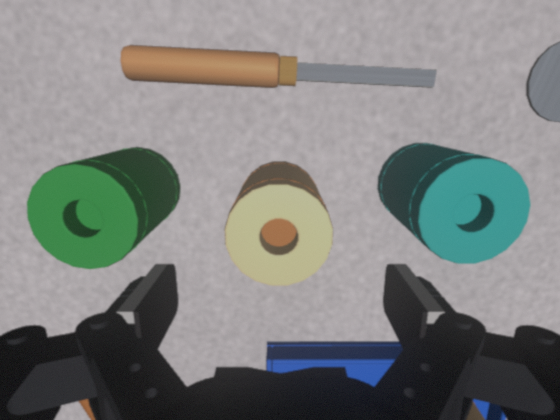

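The knob top at 0.155 gives about 63 mm now, and the rod slid 1 to 2 mm more when seated on the stand. This fits a hole of about 60 mm, so the blue tray. I descend centred on the blank.

>>> {"api": "send_rows", "payload": {
  "series": [
    {"x":0.2,"y":-0.02,"z":0,"wx":0,"wy":0,"wz":0},
    {"x":0.45,"y":-0.02,"z":0,"wx":0,"wy":0,"wz":0},
    {"x":0.7,"y":-0.02,"z":0,"wx":0,"wy":0,"wz":0},
    {"x":0.95,"y":-0.02,"z":0,"wx":0,"wy":0,"wz":0},
    {"x":1.2,"y":-0.02,"z":0,"wx":0,"wy":0,"wz":0},
    {"x":1.4,"y":-0.02,"z":0,"wx":0,"wy":0,"wz":0},
    {"x":1.5,"y":-0.02,"z":0,"wx":0,"wy":0,"wz":0},
    {"x":1.5,"y":-0.02,"z":0,"wx":0,"wy":0,"wz":0}
  ]
}}

```text
t: 27.2
position: [0.4907, -0.0918, 0.047]
eef_rot: [151.4, 90.0, 155.9]
ft_force: [0.2, -0.5, -0.2]
width: 0.0851
```

>>> {"api": "send_rows", "payload": {
  "series": [
    {"x":0,"y":0,"z":0,"wx":0,"wy":0,"wz":0},
    {"x":0,"y":0,"z":0,"wx":0,"wy":0,"wz":0},
    {"x":0,"y":0,"z":0,"wx":0,"wy":0,"wz":0},
    {"x":0,"y":0,"z":0,"wx":0,"wy":0,"wz":0},
    {"x":0,"y":0,"z":0,"wx":0,"wy":0,"wz":0},
    {"x":0,"y":0,"z":0,"wx":0,"wy":0,"wz":0},
    {"x":0,"y":0,"z":0,"wx":0,"wy":0,"wz":0},
    {"x":0,"y":0,"z":0,"wx":0,"wy":0,"wz":0}
  ],
  "claw": 1,
  "newtons": 30
}}

```text
t: 28.2
position: [0.4915, -0.0922, 0.0482]
eef_rot: [-31.3, 89.9, -26.8]
ft_force: [-1.6, -0.0, 6.6]
width: 0.0637
```

```bash
python3 snap.py side s13; python3 snap.py scene c13; python3 - <<'E'
from h import *
m=load('s13.npz'); n=load('c13.npz')
a=cv2.resize(m['p'][180:320,260:420],None,fx=2.5,fy=2.5,interpolation=2);b=cv2.resize(n['p'][200:380,160:320],None,fx=2.5,fy=2.5,interpolation=2)[:a.shape[0]+100]
a=cv2.copyMakeBorder(a,0,b.shape[0]-a.shape[0],0,0,0)
cv2.imwrite('pics/sc13.png',np.hstack([a,b]))
for f in ["c13","c0" if 0 else "scene0"]:
  s=load(f+".npz"); hs=cv2.cvtColor(s['p'],cv2.COLOR_BGR2HSV); k=cv2.inRange(hs,(105,150,40),(122,255,255)); k[:270]=0;k[:,:160]=0;k[:,300:]=0
  cs,_=cv2.findContours(k,0,1);a=max(cs,key=cv2.contourArea); 
  W=np.array([ray(s,u,v,.025)[:2] for u,v in a[:,0]],np.float32); r=cv2.minAreaRect(W); print(r,cv2.boxPoints(r).round(4).tolist())
E
```

```text
28.2 [ 0.4915 -0.0922  0.0482] [-31.33  89.91 -26.82] [-1.6  -0.    6.57] 0.06373424045315827
28.25 [ 0.4915 -0.0922  0.0482] [-30.48  89.91 -25.97] [-1.11 -0.26  6.35] 0.0636548933893968
((0.6072672605514526, -0.29204657673835754), (0.21945589780807495, 0.14105522632598877), 4.584653377532959) [[0.49230000376701355, -0.2304999977350235], [0.5034999847412109, -0.3711000084877014], [0.7222999930381775, -0.35359999537467957], [0.7110000252723694, -0.21299999952316284]]
((0.6073557138442993, -0.2920626997947693), (0.21979478001594543, 0.14100150763988495), 4.596500873565674) [[0.49219998717308044, -0.2305999994277954], [0.5034999847412109, -0.3711000084877014], [0.7225000262260437, -0.35350000858306885], [0.7111999988555908, -0.21299999952316284]]
```

View pics/sc13.png

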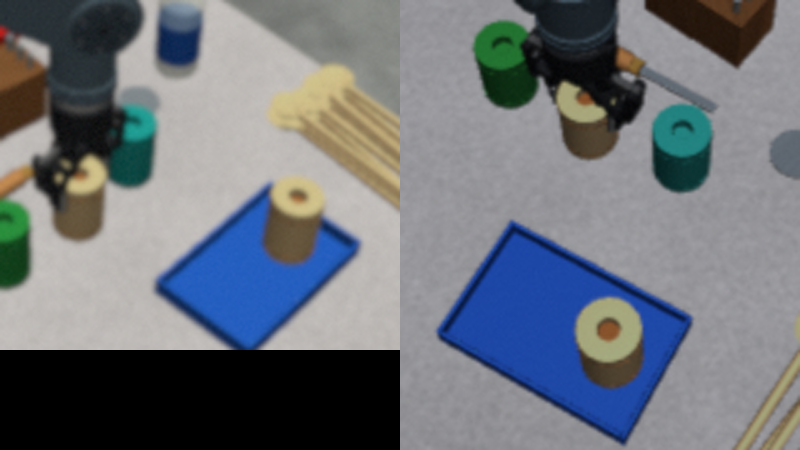

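The blank is gripped at 63.7 mm. I lift it and carry it over the tray's free half.

>>> {"api": "send_rows", "payload": {
  "series": [
    {"x":-0.2,"y":0,"z":0,"wx":0,"wy":0,"wz":0},
    {"x":-0.6,"y":0,"z":0,"wx":0,"wy":0,"wz":0},
    {"x":-1.0,"y":-0.1,"z":0,"wx":0,"wy":0,"wz":0},
    {"x":-1.1,"y":-0.8,"z":0,"wx":0,"wy":0,"wz":0},
    {"x":-1.1,"y":-1.6,"z":0.2,"wx":0,"wy":0,"wz":0},
    {"x":-1.1,"y":-2.4,"z":0.4,"wx":0,"wy":0,"wz":0},
    {"x":-1.1,"y":-3.1,"z":0.65,"wx":0,"wy":0,"wz":0},
    {"x":-1.1,"y":-3.47,"z":0.75,"wx":0,"wy":0,"wz":0}
  ]
}}

```text
t: 29.3
position: [0.5525, -0.2981, 0.1137]
eef_rot: [-53.6, 90.0, -49.2]
ft_force: [-0.6, -0.0, -1.3]
width: 0.0636
```

```bash
python3 snap.py wrist w14; python3 snap.py scene c14; python3 - <<'E'
from h import *
n=load('c14.npz');w=load('w14.npz')
b=cv2.resize(n['p'][240:400,150:310],None,fx=2.5,fy=2.5,interpolation=2)
cv2.imwrite('pics/c14c.png',np.hstack([b,cv2.resize(w['p'],(400,300))[:, :] if 0 else cv2.copyMakeBorder(cv2.resize(w['p'],(400,300)),0,100,0,0,0)]))
E
```

```text
29.3 [ 0.5525 -0.2981  0.1137] [-53.58  89.97 -49.16] [-0.6  -0.01 -1.32] 0.06357270743747133
29.35 [ 0.5529 -0.3003  0.1139] [-63.    89.85 -58.64] [-0.78 -2.17 -0.8 ] 0.06326405664493247
```

View pics/c14c.png

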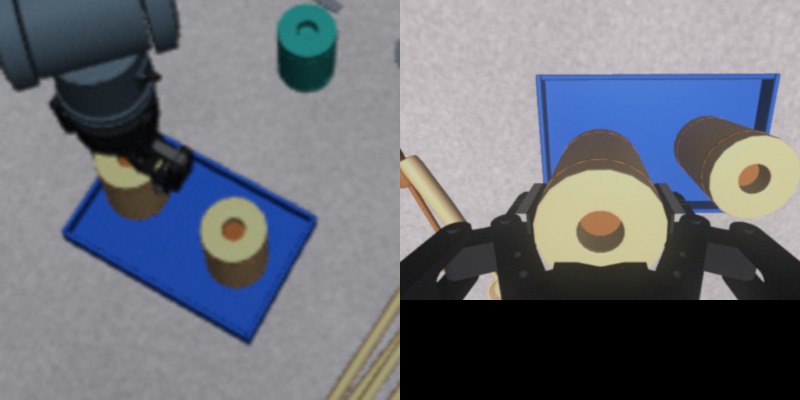

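The blank hangs upright over the free half and is clear of the ready blank. I'll lower it.

>>> {"api": "send_rows", "payload": {
  "series": [
    {"x":0.1,"y":0.03,"z":0,"wx":0,"wy":0,"wz":0},
    {"x":0.3,"y":0.03,"z":0,"wx":0,"wy":0,"wz":0},
    {"x":0.5,"y":0.03,"z":0,"wx":0,"wy":0,"wz":0},
    {"x":0.7,"y":0.03,"z":0,"wx":0,"wy":0,"wz":0},
    {"x":0.82,"y":0.03,"z":0,"wx":0,"wy":0,"wz":0},
    {"x":0.9,"y":0.03,"z":0,"wx":0,"wy":0,"wz":0},
    {"x":0.94,"y":0.03,"z":0,"wx":0,"wy":0,"wz":0},
    {"x":0.95,"y":0.03,"z":0,"wx":0,"wy":0,"wz":0}
  ]
}}

```text
t: 30.4
position: [0.552, -0.2943, 0.0565]
eef_rot: [-39.7, 90.0, -35.2]
ft_force: [1.2, 0.2, -1.4]
width: 0.0635
```

>>> {"api": "send_rows", "payload": {
  "series": [
    {"x":0.01,"y":0,"z":0,"wx":0,"wy":0,"wz":0},
    {"x":0.02,"y":0,"z":0,"wx":0,"wy":0,"wz":0},
    {"x":0.03,"y":0,"z":0,"wx":0,"wy":0,"wz":0},
    {"x":0.04,"y":0,"z":0,"wx":0,"wy":0,"wz":0},
    {"x":0.05,"y":0,"z":0,"wx":0,"wy":0,"wz":0},
    {"x":0.05,"y":0,"z":0,"wx":0,"wy":0,"wz":0},
    {"x":0.05,"y":0,"z":0,"wx":0,"wy":0,"wz":0},
    {"x":0.05,"y":0,"z":0,"wx":0,"wy":0,"wz":0}
  ]
}}

```text
t: 31.4
position: [0.5519, -0.2941, 0.0534]
eef_rot: [16.2, 90.0, 20.7]
ft_force: [-0.3, -0.6, -1.4]
width: 0.0636
```

Not touching yet. I'll go down in small steps.

>>> {"api": "send_rows", "payload": {
  "series": [
    {"x":0.01,"y":0,"z":0,"wx":0,"wy":0,"wz":0},
    {"x":0.02,"y":0,"z":0,"wx":0,"wy":0,"wz":0},
    {"x":0.02,"y":0,"z":0,"wx":0,"wy":0,"wz":0},
    {"x":0.02,"y":0,"z":0,"wx":0,"wy":0,"wz":0},
    {"x":0.02,"y":0,"z":0,"wx":0,"wy":0,"wz":0},
    {"x":0.02,"y":0,"z":0,"wx":0,"wy":0,"wz":0},
    {"x":0.02,"y":0,"z":0,"wx":0,"wy":0,"wz":0},
    {"x":0.02,"y":0,"z":0,"wx":0,"wy":0,"wz":0}
  ]
}}

```text
t: 32.4
position: [0.552, -0.2943, 0.0533]
eef_rot: [-81.3, 90.0, -76.8]
ft_force: [-4.0, 2.7, 6.3]
width: 0.0634
```

Contact: the upward force is now +6 N. I'll check the picture before release.

```bash
python3 snap.py side s15; python3 snap.py scene c15; python3 - <<'E'
from h import *
n=load('c15.npz');w=load('s15.npz')
b=cv2.resize(n['p'][240:400,150:310],None,fx=2.5,fy=2.5,interpolation=2);a=cv2.resize(w['p'][190:350,290:450],None,fx=2.5,fy=2.5,interpolation=2)
cv2.imwrite('pics/sc15.png',np.hstack([a,b]))
E
```

```text
32.4 [ 0.552  -0.2943  0.0533] [-81.31  89.98 -76.8 ] [-4.01  2.72  6.31] 0.0634411009848752
32.45 [ 0.552  -0.2942  0.0533] [-78.88  89.98 -74.38] [-2.88  2.41  6.54] 0.06359386714726063
```

View pics/sc15.png

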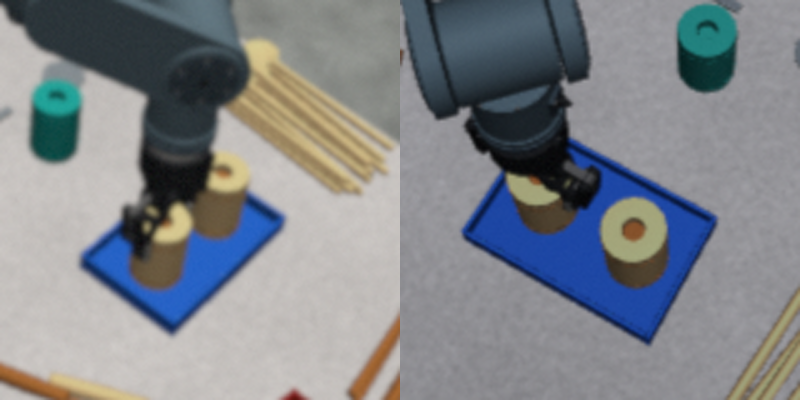

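The blank stands on the floor of the tray's free half, clear of the walls and the ready blank. I'll release and rise.

>>> {"api": "send_rows", "payload": {
  "series": [
    {"x":0,"y":0,"z":0,"wx":0,"wy":0,"wz":0},
    {"x":0,"y":0,"z":0,"wx":0,"wy":0,"wz":0},
    {"x":0,"y":0,"z":0,"wx":0,"wy":0,"wz":0},
    {"x":0,"y":0,"z":0,"wx":0,"wy":0,"wz":0},
    {"x":0,"y":0,"z":0,"wx":0,"wy":0,"wz":0},
    {"x":0,"y":0,"z":0,"wx":0,"wy":0,"wz":0},
    {"x":0,"y":0,"z":0,"wx":0,"wy":0,"wz":0},
    {"x":0,"y":0,"z":0,"wx":0,"wy":0,"wz":0}
  ],
  "claw": 0
}}

```text
t: 33.5
position: [0.5519, -0.2941, 0.0522]
eef_rot: [-65.6, 90.0, -61.1]
ft_force: [-0.1, -0.3, 1.2]
width: 0.0855
```

>>> {"api": "send_rows", "payload": {
  "series": [
    {"x":-0.15,"y":0,"z":0,"wx":0,"wy":0,"wz":0},
    {"x":-0.4,"y":0,"z":0,"wx":0,"wy":0,"wz":0},
    {"x":-0.8,"y":0,"z":0,"wx":0,"wy":0,"wz":0},
    {"x":-1.2,"y":0,"z":0,"wx":0,"wy":0,"wz":0},
    {"x":-1.7,"y":0,"z":0,"wx":0,"wy":0,"wz":0},
    {"x":-2.2,"y":0,"z":0,"wx":0,"wy":0,"wz":0},
    {"x":-2.7,"y":0,"z":0,"wx":0,"wy":0,"wz":0},
    {"x":-3.0,"y":0,"z":0,"wx":0,"wy":0,"wz":0}
  ]
}}

```text
t: 34.5
position: [0.5526, -0.2946, 0.2354]
eef_rot: [-43.1, 89.8, -38.6]
ft_force: [0.4, -0.6, -0.7]
width: 0.0854
```

```bash
python3 snap.py scene c16; python3 snap.py side s16; python3 snap.py wrist w16; python3 - <<'E'
from h import *
m=load("w16.npz"); P=pts(m); z=P[...,2]; hsv=cv2.cvtColor(m['p'],cv2.COLOR_BGR2HSV)
k=((abs(z-.095)<.006)*255).astype(np.uint8)&cv2.inRange(hsv,(18,30,100),(35,200,255))
cs,h=cv2.findContours(k,cv2.RETR_CCOMP,1)
R=np.array([[.9968,.08],[-.08,.9968]])
for a in cs:
    if len(a)>40:
        W=np.array([ray(m,u,v,.095)[:2] for u,v in a[:,0]],np.float32); e=cv2.fitEllipse(W); print("blank",e,R@(np.array(e[0])-[.607,-.292]))
print("top z",np.nanmedian(z[k>0]))
E
```

```text
34.5 [ 0.5526 -0.2946  0.2354] [-43.14  89.78 -38.64] [ 0.39 -0.55 -0.68] 0.0853785562323402
34.55 [ 0.5533 -0.2951  0.2373] [-43.39  89.64 -38.88] [0.95 0.06 2.24] 0.08514458828756039
34.6 [ 0.5531 -0.295   0.2355] [-42.93  89.7  -38.42] [ 0.64  0.05 -0.05] 0.08527154918742041
blank ((0.660687267780304, -0.2881472110748291), (0.061732422560453415, 0.06273160874843597), 64.25225067138672) [ 0.05382369 -0.00045452]
blank ((0.6605421304702759, -0.28820833563804626), (0.02239629626274109, 0.02250145561993122), 57.00383377075195) [ 0.05367413 -0.00050384]
blank ((0.5528115034103394, -0.29374492168426514), (0.060772091150283813, 0.06198439747095108), 178.7917022705078) [-0.05415469  0.00259574]
blank ((0.5530406832695007, -0.29394593834877014), (0.02247309498488903, 0.022621680051088333), 65.55304718017578) [-0.05394232  0.00237703]
top z 0.0952760465103468
```

View pics/c16.png

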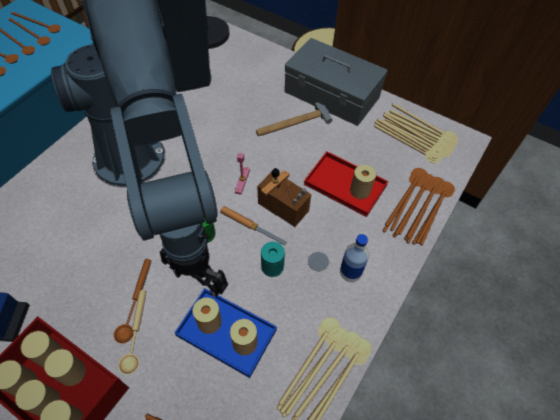

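View pics/s16.png

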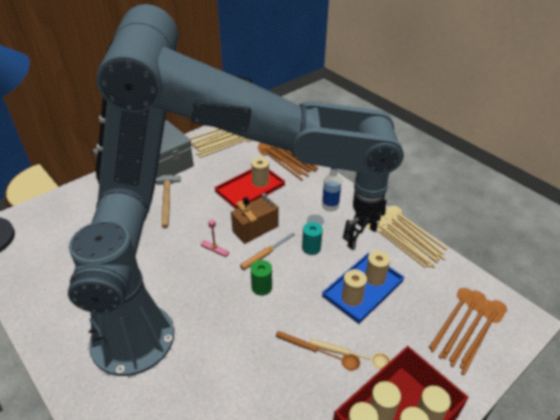

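Both blanks stand upright in the blue tray, with the checked one at scene (207,315). The gauge is on its stand at (275,180) and nothing else has moved. I'll hand in.

```bash
python3 -c "
from rig import ctrl
print(ctrl.close_job())"
```

```text
the job is handed in; nothing more can be done
None
```

I measured the hole at about 60.5 mm, so the checked blank now stands upright in the free half of the blue tray. The job is handed in at about 35 s; no verdict was reported.

**Measurement:** The bridge sat flat and centred on the blank's top. The rod bottomed with about 10 N of upward force at the wrist and stayed there for over a second. By then the red ring had sunk into the bush, which agrees with more than 55 mm.

**Last checks:**
- **Blank:** it is at about x = -54 mm, y = +2 mm in the tray frame, and its top is 95 mm above the table, so it rests on the tray floor.
- **Gauge:** it was back on its stand with its rod in the well, about 2 mm from the middle.
- **Other things:** nothing else looked moved in the scene and side pictures, and the gripper was open and clear of everything.

**What disagreed or failed:**
- **Knob height:** after the gauge was back, it read about 63 mm of travel instead of 60.5. The rod probably slid 1–2 mm further when I pressed the bridge onto the stand, and the camera adds some error. Both readings are above 57 mm, so the choice of tray is unaffected.
- **Side camera:** it placed things several mm off from the other cameras, so I did not use it for positions.
- **Depth image:** it could not see the hole's floor beforehand; it showed only 13 mm.
- **First move call:** it was refused as invalid because I had left keys out of its rows.

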